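# Rake a kiln prop out from under the drying rack and set it on the kiln shelf

## Robot

A 6-joint arm with a two-finger parallel gripper is mounted at the origin on the work surface. World frame = base frame: x ahead of the robot, y to its left, z up, the work surface at z = 0. Lengths are in m, angles in rad, forces in N, time in s.
With the tool pointing down it reaches from about 0.3 to 0.775 m from the base axis. Payload 14.6 kg.
Tool frame: the origin (TCP) lies at the very end of the fingers, on their centre line; the grasp point (between the pads) lies 19 mm behind it; z points along the fingers, y is the direction in which the jaws open and shut (so a half turn about z gives the same grasp; the last joint's range is limited). The gripper opens to 94 mm and grips with 3 to 60 N. Pads are 16 mm wide; open, the fingers measure 119 mm over their backs; the gripper's body (75 mm by 177 mm) begins 78 mm behind the grasp point.
Start: joints at [-1.299, 0.3, 1.521, -0, 1.321, -0.067], TCP at [0.183, -0.519, 0.205] pointing down, gripper open.
Joint ranges: [-3.03, 3.03], [-0.79, 2.21], [0.23, 2.52], [-1.04, 4.18], [0, 3.07], [-2.55, 2.55]. Speed limits (rad/s): [2.22, 2.22, 2.57, 3.14, 3.14, 3.14].

## Interface

Orientations are given as [roll, pitch, yaw] about the fixed x, y, z axes, in that order (R = Rz(yaw) Ry(pitch) Rx(roll)).
In Python, from station import ctrl, eyes gives the robot as it stands.
- The arm moves only by the tool jog_arm, never from a script. Its argument "moves" is a list of rows, each a list of 3 entries, a list of its own where there are three numbers: the shift along the world's x, y, z in mm, then the turn, a rotation vector about the world's x, y, z in units of 5 degrees (1.0 is 5 degrees), then the finger opening in mm, from 0 to 94. In form: [[[tx, ty, tz], [wx, wy, wz], jaw], ...]. A call has 1 to 5 rows; each row is the pose to reach, as a shift and turn from the pose commanded when the call began; what a row does not reach only later rows make up. A row lasts 1/12 s, in which the tool goes at most 41.7 mm and 7.16 degrees, less where a joint would pass 70% of its speed; a pose out of reach is approached as far as the arm can. A call with a gripper value outside its range is refused whole. The fingers move at their own pace and stop on an object; "squeeze" is the grip in N (left out, the last holds). Time passes only in rows, so rows that repeat a pose let the fingers close. It gives the time, the measured TCP pose, the force and the opening at its end, in the units of the state.
- ctrl.get_obs(): the state, without advancing time (a new reading comes with each control period).
- eyes.camera(name): name is "scene" or "top" or "wrist"; returns a dict with "frame" (420x560x3 uint8, red, green, blue), "vertical_fov" (degrees; the focal length in pixels is half the picture's height over the tangent of half this angle, whatever the lens; pixels are square), "cx", "cy" (the principal point, pixels), "eye" and "attitude" of the camera in the world; the wrist camera has in their place "hand_eye" (4x4, takes a point from camera to tool coordinates, whose origin is the TCP and whose axes are the flange's). Camera axes: x right, y down, z forward; pixel columns grow to the right and rows downward; lengths in m; the calibration is good to about 2 mm. The wrist camera is an equidistant fisheye: a pixel r from the principal point sees the ray r / f radians off the axis. A picture is of the moment at which its call begins: read the wrist's pose just before it. There is no depth.
- ctrl.hand_in(): hands the job in, once; it reports no verdict.
The state is a dict: "time_s": time; "qpos": joint angles; "joint_vel": joint speeds; "tau": joint torques, N m; "ee_pos": TCP position; "eef_rot": TCP orientation; "force": force on the tool from outside, world axes, zero at the start; "moment": the same for the moment, N m; "grip_width": finger opening in m.
Only numpy, scipy, OpenCV 4.12 (cv2) and the standard library are available. Lean on these libraries where they do the work, as an engineer would, in place of code of your own. Each camera call takes 0.05 s, during which the arm holds its last target.

## Task

A short kiln prop has ended up under the slatted drying rack, too far back for a hand to get at: take the turning tool that leans on the plaster mould and rake the prop out with its blade until it stands clear in front of the rack. Lay the tool down on the bench, then pick up the prop and stand it on the kiln shelf at the bare place midway along the open side, so that it makes a triangle with the two props already there. Do not drop or fling the prop, keep your hand off it while it is under the rack, and leave the cup and the other props as they stand.

Things in the scene. Friction and masses are not known exactly. Their poses are not given: they have to be found in the camera images.
- prop: the short kiln prop to fetch: a cream ceramic tube standing on end under the drying rack, 38 mm outside diameter, 19 mm bore, 25 mm tall, about 45 g; origin at the centre of its underside, z up its axis. It starts 80 to 120 mm behind the rack's front edge
- tool: potter's turning tool, a hoe-shaped hook 260 mm long, 110 g, loose: wooden handle 140 mm long, 18 x 18 mm, then a steel strip 9 x 4 mm ending in a blade bent square to it. Origin on the handle's axis 75 mm from the butt; x along the tool to the blade, blade points to -z. It starts leaning: blade edge on the bench, handle over the mould's rim 40 mm bladewards of the origin, butt up at 31 degrees
- rack: slatted wooden drying rack, fixed: 600 mm long (x), 240 mm deep (y), origin on the bench under its centre; open front at y = -120 mm. Five slats 22 mm wide, 14 mm thick, along x, 32 mm gaps. Feet 40 x 36 mm at x = +-275, y = +-98 mm under crossbars 22 mm deep. Two plaster moulds 140 mm across, 85 mm tall stand on it at x = +-215, y = 48 mm
- mould: the plaster mould on the bench, fixed: a white cylinder 140 mm across and 95 mm tall; origin at the centre of its underside, x towards the blade of the leaning tool
- kiln_shelf: the kiln shelf, fixed: a flat ceramic plate 200 x 200 mm, 12 mm thick, lying on the bench; origin at the centre of its underside. Two short props stand on it at x = 60, y = +-60 mm; its open side is the -x side
- bare_place (a point): the bare place for the third prop, on the top face of the kiln shelf (12 mm above the bench): at x = -60, y = 0 mm of the kiln shelf, midway along the open side and 40 mm in from its edge, as far in as the other two
- prop_a: bystander: a short kiln prop like the one to fetch, standing on the kiln shelf; origin at the centre of its underside
- prop_b: bystander: the other short kiln prop on the kiln shelf; origin at the centre of its underside
- tall_prop: bystander: a tall kiln prop, 38 mm across and 75 mm tall, standing under the rack to one side of the short prop; origin at the centre of its underside
- cup: bystander: an unglazed tumbler, 62 mm across and 82 mm tall, standing under the rack on the other side of the short prop; origin at the centre of its underside
- blade_edge (a point): middle of the tool's blade edge, at x = 183.5, z = -33 mm of the tool (same axes). The blade is 3 mm thick (along x), 36 mm wide (along y) and reaches 33 mm from the tool's axis. The tool balances about 70 mm bladewards of its origin
- rack_front (a point): middle of the rack's front edge, on the underside of the front slat, 100 mm above the bench (at x = 0, y = -120 mm of the rack, same axes; y points in under the rack)

How it is judged:
On the way, in this order (a step that is already met when the one before it is completed fails the run):
1. the held turning tool bears on the prop under the rack (contact force between tool and prop above 0.05 N and contact force between the fingers and tool above 0.5 N and y of prop in the frame of rack above -0.12 m), for 0.05 s.
2. the prop has been raked out in front of the rack's edge and stands on the bench, the tool still held (y of prop in the frame of rack below -0.145 m and height (world z) of prop below 0.01 m and angle between prop's own z axis and vertical below 0.15 rad and contact force between the fingers and tool above 0.5 N), for 0.2 s.
3. the prop is gripped and lifted (contact force between the fingers and prop above 0.5 N and height (world z) of prop above 0.025 m), for 0.2 s.
At the end, for the whole second after the job is handed in: The prop stands upright, released, on the kiln shelf within 20 mm of the bare place; the tool lies on the bench (origin below 40 mm), off the kiln shelf and the prop; cup and tall prop within 15 mm, shelf props within 12 mm, of where they started, upright; prop and tool at rest (horizontal distance between prop and bare_place below 0.02 m and z of prop in the frame of kiln_shelf between 0.009 and 0.016 m and angle between prop's own z axis and vertical below 0.1 rad and linear speed of each of prop, tool below 0.02 m/s and angular speed of each of prop, tool below 0.3 rad/s and height (world z) of tool below 0.04 m and contact force between tool and kiln_shelf below 0.05 N and contact force between tool and prop below 0.05 N and not (distance of any of cup, tall_prop from where it was at the start of the episode above 0.015 m or distance of any of prop_a, prop_b from where it was at the start of the episode above 0.012 m or angle between any of cup, tall_prop, prop_a, prop_b's own z axis and vertical above 0.2 rad)); the robot touches nothing.
It fails at once if the hand or arm touches the prop while it is under the rack (y of prop in the frame of rack above -0.12 m and contact force between any of the fingers, the arm and prop above 0.3 N).
It fails at once if the prop is dropped or flung (faster than 0.5 m/s out of the hand) (linear speed of prop above 0.5 m/s and contact force between the fingers and prop below 0.05 N).
It fails at once if the cup or tall prop moved over 15 mm, a prop on the shelf moved over 12 mm, or any of them tipped (distance of any of cup, tall_prop from where it was at the start of the episode above 0.015 m or distance of any of prop_a, prop_b from where it was at the start of the episode above 0.012 m or angle between any of cup, tall_prop, prop_a, prop_b's own z axis and vertical above 0.2 rad).
It also fails if it takes over 61 s, if anything falls off the work surface, if the arm or the gripper's body presses on something with over 40 N, if the wrist force passes 120 N, or if a joint passes its speed limit or range.

## Working session

There is one attempt and no reset: what is moved stays moved. The work goes in short steps, Python scripts to look and compute and a tool call to move; the robot and the scene stay as the last step left them, time stands still between calls to the robot, and variables do not carry over. Pictures are saved under pics/ and viewed, and the job is handed in when it is done.

Besides the shell and the picture viewer there is one more tool, called after "Request:" as name(argument=value, ...), one argument or row to a line, values as JSON. jog_arm: Moves the arm, as the interface text tells. Its arguments: {"type":"object","properties":{"moves":{"type":"array","items":{"type":"array"}},"squeeze":{"type":"number"}},"required":["moves"]}

```bash
ls; mkdir -p pics; python3 - <<'E'
from station import ctrl, eyes
import cv2
print(ctrl.get_obs())
for n in ["scene","top","wrist"]:
    c=eyes.camera(n)
    cv2.imwrite(f"pics/{n}0.png",c["frame"][:,:,::-1])
    print(n,{k:v for k,v in c.items() if k!="frame"})
E
```

```text
pics
{'time_s': 0.0, 'qpos': array([-1.29858099e+00,  3.00453117e-01,  1.52158863e+00, -8.53496184e-06,
        1.32071113e+00, -6.65808836e-02]), 'joint_vel': array([ 0.00034692, -0.00091203,  0.00118307,  0.00099274,  0.00067927,
        0.00290104]), 'tau': array([-5.07048389e-04, -5.31803906e+01, -3.52735770e+01,  7.08722044e-02,
        2.44771270e-02, -2.37865919e-05]), 'ee_pos': array([ 0.18272608, -0.51847384,  0.20489301]), 'eef_rot': array([-3.14043445e+00, -6.89431928e-05,  3.38798299e-01]), 'force': array([0.71617942, 0.16445159, 0.75747663]), 'moment': array([ 0.01749187, -0.02541646,  0.00457295]), 'grip_width': 0.09386259098861453}
scene {'vertical_fov': 43.69194794064107, 'cx': 273.8285840213957, 'cy': 204.8243581523846, 'eye': array([ 1.21638915, -0.21126698,  0.97193197]), 'attitude': array([-2.50801444, -0.01171915,  1.44032457])}
top {'vertical_fov': 52.69555623846607, 'cx': 287.5172272373075, 'cy': 213.55504469473888, 'eye': array([ 0.39436516, -0.09826597,  0.97027593]), 'attitude': array([-2.9630978 , -0.02731785, -1.56401599])}
wrist {'vertical_fov': 65.70646984690485, 'cx': 281.6846099729872, 'cy': 210.35433129752064, 'hand_eye': array([[ 1.02315399e-03, -9.67552518e-01, -2.52667919e-01,
         7.39762765e-02],
       [ 9.99999188e-01,  7.98128029e-04,  9.93091532e-04,
        -4.60046236e-04],
       [-7.59206865e-04, -2.52668730e-01,  9.67552550e-01,
        -1.78454389e-01],
       [ 0.00000000e+00,  0.00000000e+00,  0.00000000e+00,
         1.00000000e+00]])}
```

View pics/scene0.png

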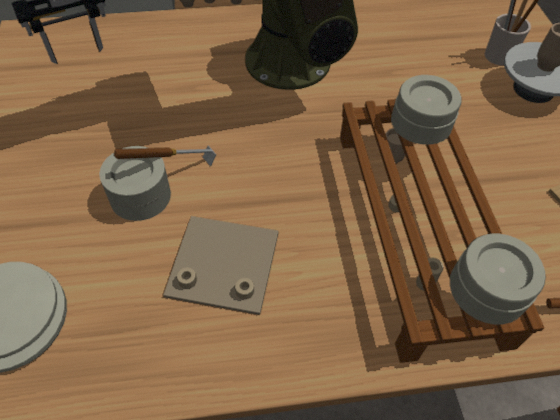

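View pics/top0.png

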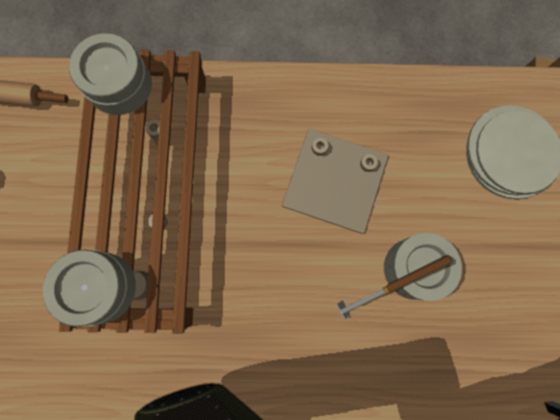

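View pics/wrist0.png

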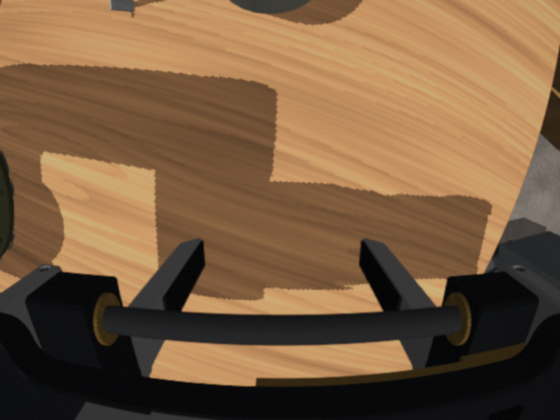

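The scene image shows the leaning tool, with its handle at about (120–175, 153) and blade at about (210, 157), on the mould. The shelf and rack are also clear, and the short prop shows between slats at about (397, 203). The top view shows the rack on the left, the props under it at (153, 128) and (157, 220), and the tool from (450, 260) to (344, 310). I'll enlarge these areas next.

```bash
cat > h.py <<'E'
import numpy as np, cv2
from scipy.spatial.transform import Rotation as Ro
from station import ctrl, eyes
def cam(n):
    o=ctrl.get_obs(); c=eyes.camera(n)
    f=c["frame"].shape[0]/2/np.tan(np.radians(c["vertical_fov"])/2)
    if n=="wrist":
        T=np.eye(4);T[:3,:3]=Ro.from_euler('xyz',o["eef_rot"]).as_matrix();T[:3,3]=o["ee_pos"]
        M=T@c["hand_eye"]; R,e=M[:3,:3],M[:3,3]
    else: R,e=Ro.from_euler('xyz',c["attitude"]).as_matrix(),c["eye"]
    return dict(n=n,f=f,c=np.array([c["cx"],c["cy"]]),R=R,e=e,im=c["frame"][:,:,::-1].copy())
def ray(k,p):
    d=(np.array(p,float)-k["c"])/k["f"]
    if k["n"]=="wrist":
        r=np.linalg.norm(d); v=np.array([*(d/max(r,1e-9)*np.sin(r)),np.cos(r)])
    else: v=np.array([*d,1.]);v/=np.linalg.norm(v)
    return k["R"]@v
def onz(k,p,z):
    v=ray(k,p); return k["e"]+v*(z-k["e"][2])/v[2]
def proj(k,P):
    q=k["R"].T@(np.array(P,float)-k["e"])
    if k["n"]=="wrist":
        r=np.arctan2(np.hypot(q[0],q[1]),q[2]); u=q[:2]/np.hypot(q[0],q[1])*r
    else: u=q[:2]/q[2]
    return k["c"]+k["f"]*u
def tri(k1,p1,k2,p2):
    a,b=ray(k1,p1),ray(k2,p2)
    s=np.linalg.lstsq(np.stack([a,-b],1),k2["e"]-k1["e"],rcond=None)[0]
    P,Q=k1["e"]+a*s[0],k2["e"]+b*s[1]
    return (P+Q)/2,np.linalg.norm(P-Q)
def crop(k,name,x0,y0,w,h,s):
    cv2.imwrite("pics/"+name,cv2.resize(k["im"][y0:y0+h,x0:x0+w],None,fx=s,fy=s,interpolation=cv2.INTER_CUBIC))
E
python3 - <<'E'
from h import *
import pickle
t=cam("top"); s=cam("scene"); pickle.dump((t,s),open("c0.pkl","wb"))
crop(t,"t_r.png",40,30,180,310,1.9) if 0 else crop(t,"t_r.png",30,30,200,150*2,2)
crop(t,"t_s.png",270,120,200,210,2.8)
crop(s,"s_r.png",330,60,220,290,2)
crop(s,"s_t.png",90,130,200,190,3)
E
```

```text
(no output)
```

View pics/t_r.png

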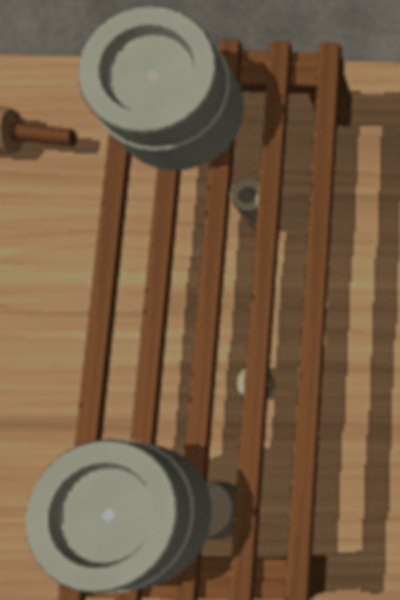

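View pics/t_s.png

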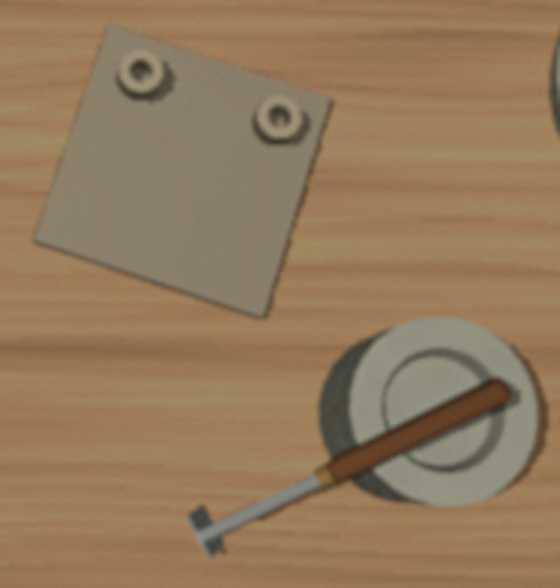

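View pics/s_r.png

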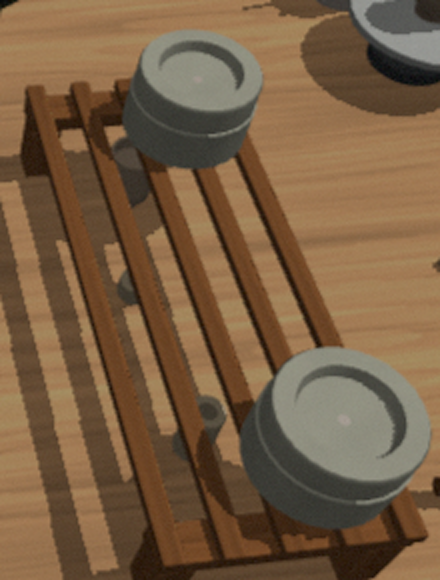

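View pics/s_t.png

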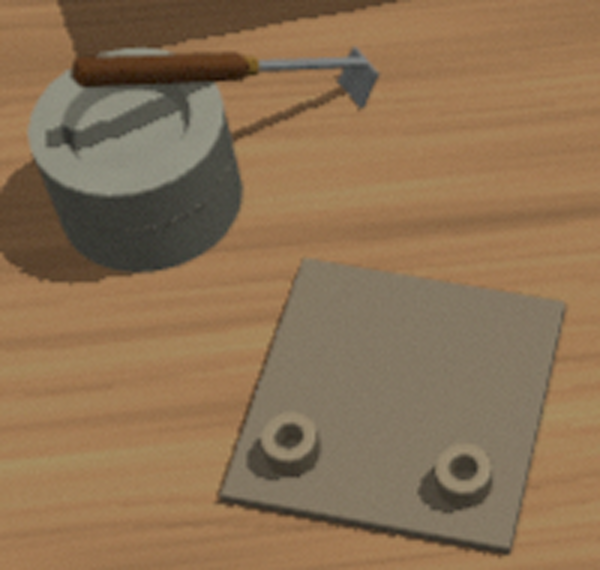

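```bash
python3 - <<'E'
from h import *
import pickle
t,s=pickle.load(open("c0.pkl","rb"))
np.set_printoptions(precision=4,suppress=True)
def U(pts,x0,y0,f): return [((a+.5)/f-.5+x0,(b+.5)/f-.5+y0) for a,b in pts]
T=lambda p:U(p,270,120,2.8); S=lambda p:U(p,90,130,3); TR=lambda p:U(p,30,30,2); SR=lambda p:U(p,330,60,2)
print("shelf top"); 
for p in T([(108,25),(332,101),(266,318),(35,240)]): print(onz(t,p,.012))
print("shelf scene")
for p in S([(303,259),(566,303),(510,547),(220,494)]): print(onz(s,p,.012))
print("props", [onz(t,p,.037) for p in T([(142,73),(280,118)])],[onz(s,p,.037) for p in S([(290,438),(464,468)])])
print("mould top", [onz(t,p,.095) for p in T([(441,411)])],[onz(s,p,.095) for p in S([(127,122)])])
print("butt tri",tri(t,T([(503,391)])[0],s,S([(80,71)])[0]))
print("ferrule end",tri(t,T([(320,479)])[0],s,S([(256,66)])[0]))
print("strip end",tri(t,T([(208,533)])[0],s,S([(362,64)])[0]))
print("rack front slat top img outer corners z.114", [onz(t,p,.114) for p in TR([(340,43),(310,600)])])
print("2nd..", [onz(t,p,.114) for p in TR([(289,41),(320,43),(230,40)])])
print("scene front slat near corner, far", [onz(s,p,.114) for p in SR([(164,566),(26,88),(425,540),(188,560)])])
print("prop top hole z.025 topimg", [onz(t,p,.025) for p in TR([(255,381)])], "scene",[onz(s,p,.025) for p in SR([(134,287)])])
print("tall",[onz(t,p,.075) for p in TR([(246,197)])],[onz(s,p,.075) for p in SR([(206,411)])])
print("moulds on rack",[onz(t,p,.114+.085) for p in TR([(149,74),(108,515)])])
E
```

```text
shelf top
[ 0.7741 -0.1714  0.012 ]
[ 0.7096 -0.3613  0.012 ]
[ 0.5237 -0.3003  0.012 ]
[ 0.5865 -0.1108  0.012 ]
shelf scene
[ 0.5268 -0.2968  0.012 ]
[ 0.5896 -0.1077  0.012 ]
[ 0.7758 -0.1703  0.012 ]
[ 0.7134 -0.3592  0.012 ]
props [array([ 0.723 , -0.1975,  0.037 ]), array([ 0.6861, -0.3109,  0.037 ])] [array([ 0.6906, -0.3086,  0.037 ]), array([ 0.7274, -0.1952,  0.037 ])]
mould top [array([ 0.4446, -0.4112,  0.095 ])] [array([ 0.4492, -0.4112,  0.095 ])]
butt tri (array([ 0.455 , -0.4308,  0.1595]), np.float64(0.001974459696449226))
ferrule end (array([ 0.3947, -0.3206,  0.0837]), np.float64(0.0032467300859501925))
strip end (array([ 0.3531, -0.244 ,  0.0304]), np.float64(0.005751786490522854))
rack front slat top img outer corners z.114 [array([0.9082, 0.0742, 0.114 ]), array([0.3172, 0.0776, 0.114 ])]
2nd.. [array([0.9093, 0.1298, 0.114 ]), array([0.9077, 0.096 , 0.114 ]), array([0.909 , 0.1938, 0.114 ])]
scene front slat near corner, far [array([0.9113, 0.0766, 0.114 ]), array([0.3175, 0.0818, 0.114 ]), array([0.9171, 0.3094, 0.114 ]), array([0.9087, 0.0986, 0.114 ])]
prop top hole z.025 topimg [array([0.5465, 0.1689, 0.025 ])] scene [array([0.5574, 0.1661, 0.025 ])]
tall [array([0.7439, 0.1772, 0.075 ])] [array([0.7486, 0.176 , 0.075 ])]
moulds on rack [array([0.82  , 0.2406, 0.199 ]), array([0.3969, 0.2415, 0.199 ])]
```

Both views agree to about 3–4 mm, and sizes match what is given:
- **Tool:** origin about (0.4255, -0.3755, 0.123), pointing at yaw 118.6°.
- **Rack:** front edge at y ≈ 0.078, aligned with world x.
- **Prop:** about (0.552, 0.168).
- **Bare place:** about (0.593, -0.217).

Next I'll work out the approach.

```bash
cat >> h.py <<'E'
def plan(P,yaw,pitch=0,show=1):
    """TCP target P(m); hand x = tool dir at yaw(deg), tool nose-down pitch(deg)."""
    o=ctrl.get_obs(); R0=Ro.from_euler('xyz',o["eef_rot"])
    R=Ro.from_euler('xyz',[180,0,0],degrees=True)
    R=Ro.from_euler('z',yaw,degrees=True)*Ro.from_euler('y',pitch,degrees=True)*R
    v=(R*R0.inv()).as_rotvec(degrees=True)
    print("t",o["time_s"],"shift mm",np.round((np.array(P)-o["ee_pos"])*1e3,1),"turn5",np.round(v/5,2),"deg",np.round(np.linalg.norm(v),1),"tcp",np.round(o["ee_pos"],4))
E
python3 - <<'E'
from h import *
plan([.4105,-.3479,.1751],118.6,31)
plan([.4105,-.3479,.22],118.6,31)
E
```

```text
t 0.25 shift mm [227.8 170.7 -30.1] turn5 [-6.56  2.51 19.3 ] deg 102.7 tcp [ 0.1827 -0.5186  0.2052]
t 0.25 shift mm [227.8 170.7  14.8] turn5 [-6.56  2.51 19.3 ] deg 102.7 tcp [ 0.1827 -0.5186  0.2052]
```

Request:
jog_arm(
  moves=[
    [[15,11,4],[-0.44,0.17,1.29],94],
    [[30,22,8],[-0.87,0.33,2.57],94],
    [[45,34,12],[-1.31,0.5,3.86],94],
    [[60,45,15],[-1.75,0.67,5.15],94],
    [[75,56,15],[-2.19,0.84,6.43],94],
  ],
)

```text
time_s: 0.67
ee_pos: [0.2586, -0.4623, 0.2211]
eef_rot: [3.028, 0.17, 0.898]
force: [0.6, -1.0, 1.0]
grip_width: 0.0939
```

```bash
python3 - <<'E'
from h import *
plan([.4105,-.3479,.22],118.6,31)
print(ctrl.get_obs()["qpos"])
E
```

```text
t 0.6667 shift mm [151.9 114.4  -1.1] turn5 [-4.34  1.68 12.8 ] deg 68.1 tcp [ 0.2586 -0.4623  0.2211]
[-1.07316415  0.14589623  1.68536384 -0.12232152  1.1408057  -0.36828651]
```

Request:
jog_arm(
  moves=[
    [[15,12,0],[-0.43,0.17,1.28],94],
    [[30,23,0],[-0.87,0.34,2.56],94],
    [[45,34,0],[-1.3,0.5,3.84],94],
    [[60,46,0],[-1.73,0.67,5.12],94],
    [[75,57,0],[-2.17,0.84,6.4],94],
  ],
)

```text
time_s: 1.08
ee_pos: [0.3335, -0.4049, 0.2205]
eef_rot: [3.023, 0.37, 1.457]
force: [0.6, 0.1, -1.0]
grip_width: 0.0944
```

Request:
jog_arm(
  moves=[
    [[15,12,0],[-0.43,0.17,1.28],94],
    [[30,23,0],[-0.87,0.34,2.56],94],
    [[45,34,0],[-1.3,0.5,3.84],94],
    [[60,46,0],[-1.73,0.67,5.12],94],
    [[75,57,0],[-2.17,0.84,6.4],94],
  ],
)

```text
time_s: 1.5
ee_pos: [0.4085, -0.3478, 0.2205]
eef_rot: [-3.141, 0.54, 2.07]
force: [0.7, -1.2, 0.6]
grip_width: 0.0939
```

```bash
python3 - <<'E'
from h import *
plan([.4105,-.3479,.22],118.6,31)
plan([.4105,-.3479,.1751],118.6,31)
k=cam("wrist"); cv2.imwrite("pics/w1.png",k["im"])
# expected projections of tool axis pts
yaw=np.radians(118.6);R=(Ro.from_euler('z',yaw)*Ro.from_euler('y',np.radians(31))).as_matrix()
for x,z in[(-.075,0),(-.075,.009),(0,.009),(.065,.009),(.185,.002)]:
    print(x,z,proj(k,np.array([.4255,-.3755,.1228])+R@[x,0,z]))
E
```

```text
t 1.5 shift mm [ 2.  -0.1 -0.5] turn5 [-0.   -0.01  0.01] deg 0.1 tcp [ 0.4085 -0.3478  0.2205]
t 1.5 shift mm [  2.   -0.1 -45.4] turn5 [-0.   -0.01  0.01] deg 0.1 tcp [ 0.4085 -0.3478  0.2205]
-0.075 0 [282.36464433 265.42739538]
-0.075 0.009 [282.37427706 269.46540896]
0 0.009 [282.54051218 188.2403693 ]
0.065 0.009 [282.66737687 110.74408184]
0.185 0.002 [282.79074059 -18.84700547]
```

View pics/w1.png

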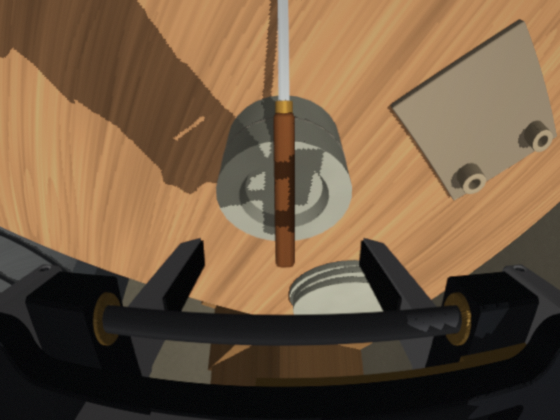

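The wrist view matches prediction: butt at (285, 267) and handle end at (285, 105), aligned with the hand axis. I'll approach and grip.

Request:
jog_arm(
  moves=[
    [[2,0,-23],[0,0,0],94],
    [[2,0,-45],[0,0,0],94],
    [[7,-9,-63],[0,0,0],94],
    [[12,-18,-80],[0,0,0],94],
    [[17,-27,-97],[0,0,0],94],
  ],
)

```text
time_s: 1.97
ee_pos: [0.4246, -0.3763, 0.1226]
eef_rot: [3.14, 0.538, 2.061]
force: [0.6, -0.8, 0.8]
grip_width: 0.094
```

Request:
jog_arm(
  moves=[
    [[2,-4,-8],[0,0,0],94],
    [[5,-9,-17],[0,0,0],94],
    [[5,-9,-17],[0,0,0],60],
  ],
  squeeze=50,
)

```text
time_s: 2.22
ee_pos: [0.4293, -0.3851, 0.105]
eef_rot: [3.141, 0.537, 2.062]
force: [0.3, -0.1, -0.2]
grip_width: 0.09
```

```bash
python3 - <<'E'
from h import *
plan([.4302,-.3841,.1065],118.6,31)
k=cam("wrist"); cv2.imwrite("pics/w2.png",k["im"])
E
```

```text
t 2.2167 shift mm [0.9 1.  1.5] turn5 [-0.05 -0.02  0.09] deg 0.5 tcp [ 0.4293 -0.3851  0.105 ]
```

View pics/w2.png

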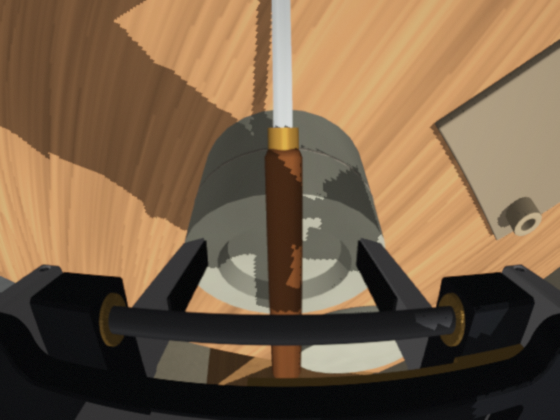

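The handle at x≈285 is centred between the fingers, so I'll close.

Request:
jog_arm(
  moves=[
    [[1,1,1],[0,0,0],40],
    [[1,1,1],[0,0,0],10],
    [[1,1,1],[0,0,0],10],
    [[1,1,1],[0,0,0],10],
    [[1,1,1],[0,0,0],10],
  ],
  squeeze=50,
)

```text
time_s: 2.68
ee_pos: [0.4309, -0.3837, 0.1079]
eef_rot: [3.14, 0.54, 2.063]
force: [-0.1, -0.3, -0.3]
grip_width: 0.0536
```

Request:
jog_arm(
  moves=[
    [[1,1,1],[0,0,0],10],
    [[1,1,1],[0,0,0],10],
    [[0,0,8],[0,0,0],10],
    [[0,0,20],[0,0,0],10],
    [[0,0,35],[0,0,0],10],
  ],
)

```text
time_s: 3.1
ee_pos: [0.4305, -0.3835, 0.1425]
eef_rot: [3.141, 0.537, 2.064]
force: [-0.7, -0.2, -0.5]
grip_width: 0.02
```

```bash
python3 - <<'E'
from h import *
o=ctrl.get_obs();print(o["grip_width"],o["force"],o["ee_pos"])
s=cam("scene"); cv2.imwrite("pics/s3.png",s["im"]); crop(s,"s3c.png",80,80,200,150,3.5)
k=cam("wrist"); cv2.imwrite("pics/w3.png",k["im"])
E
```

```text
0.020043016559123966 [-0.66059392 -0.17382223 -0.48195932] [ 0.43045136 -0.3834946   0.14252639]
```

View pics/s3.png

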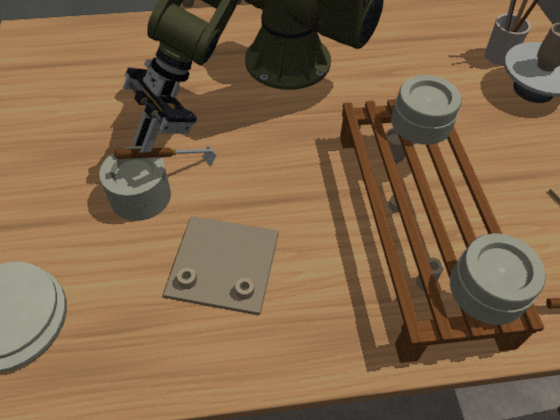

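View pics/w3.png

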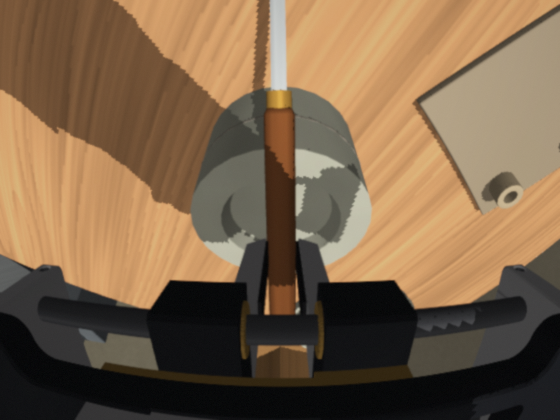

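The fingers were slower than I assumed (about 100 mm/s), so they rose before closing and the tool still rests on the mould. I'll reopen, lower and close with enough waiting.

Request:
jog_arm(
  moves=[
    [[0,0,0],[0,0,0],45],
    [[0,0,0],[0,0,0],45],
    [[0,0,-10],[0,0,0],45],
    [[0,0,-22],[0,0,0],45],
    [[0,0,-35],[0,0,0],45],
  ],
)

```text
time_s: 3.62
ee_pos: [0.4306, -0.3835, 0.1059]
eef_rot: [3.141, 0.538, 2.063]
force: [0.2, -0.5, 0.5]
grip_width: 0.0423
```

Request:
jog_arm(
  moves=[
    [[0,0,0],[0,0,0],10],
    [[0,0,0],[0,0,0],10],
    [[0,0,0],[0,0,0],10],
    [[0,0,0],[0,0,0],10],
    [[0,0,0],[0,0,0],10],
  ],
)

```text
time_s: 4.03
ee_pos: [0.431, -0.3838, 0.108]
eef_rot: [3.14, 0.54, 2.063]
force: [0.8, 0.7, -0.2]
grip_width: 0.0179
```

Request:
jog_arm(
  moves=[
    [[0,0,0],[0,0,0],10],
    [[0,0,0],[0,0,0],10],
  ],
)

```text
time_s: 4.2
ee_pos: [0.431, -0.3839, 0.1079]
eef_rot: [3.14, 0.54, 2.063]
force: [-0.1, -0.0, -0.4]
grip_width: 0.0179
```

Gripped at 17.9 mm. I'll lift straight up and check.

Request:
jog_arm(
  moves=[
    [[0,0,10],[0,0,0],10],
    [[0,0,25],[0,0,0],10],
    [[0,0,45],[0,0,0],10],
    [[0,0,70],[0,0,0],10],
    [[0,0,90],[0,0,0],10],
  ],
)

```text
time_s: 4.62
ee_pos: [0.4309, -0.3836, 0.1998]
eef_rot: [3.14, 0.54, 2.063]
force: [-0.7, 0.5, -1.1]
grip_width: 0.0176
```

```bash
python3 - <<'E'
from h import *
s=cam("scene"); cv2.imwrite("pics/s4.png",s["im"])
k=cam("wrist"); cv2.imwrite("pics/w4.png",k["im"])
plan([.45,-.2,.25],78,0)
plan([.515,-.13,.25],78,0)
print(ctrl.get_obs()["grip_width"])
E
```

```text
t 4.7167 shift mm [ 18.2 184.4  48.3] turn5 [ 6.29  0.94 -7.84] deg 50.5 tcp [ 0.4318 -0.3844  0.2017]
t 4.7167 shift mm [ 83.2 254.4  48.3] turn5 [ 6.29  0.94 -7.84] deg 50.5 tcp [ 0.4318 -0.3844  0.2017]
0.017629614949376437
```

View pics/s4.png

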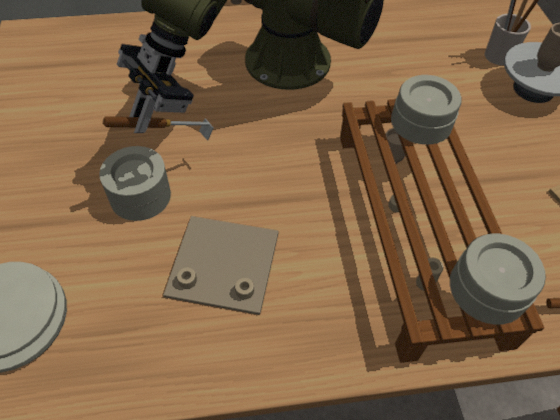

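View pics/w4.png

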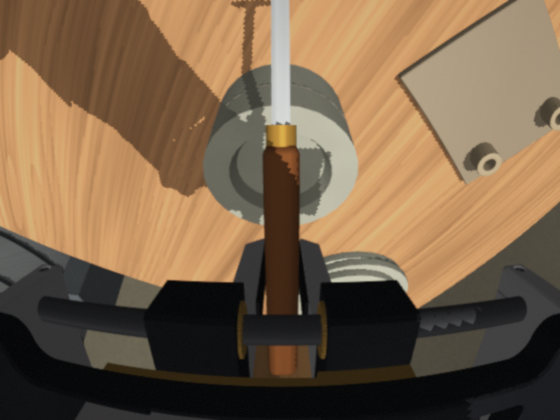

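The tool is held and off the mould. I'll swing it level with yaw 78°.

Request:
jog_arm(
  moves=[
    [[2,22,6],[0.78,0.12,-0.98],10],
    [[4,45,12],[1.57,0.23,-1.96],10],
    [[7,68,18],[2.36,0.35,-2.94],10],
    [[9,92,24],[3.14,0.47,-3.92],10],
    [[11,115,30],[3.93,0.59,-4.9],10],
  ],
)

```text
time_s: 5.13
ee_pos: [0.4417, -0.2671, 0.2273]
eef_rot: [3.098, 0.193, 1.612]
force: [-0.6, 0.4, -1.0]
grip_width: 0.0179
```

```bash
python3 - <<'E'
from h import *
plan([.48,-.17,.22],78,0)
E
```

```text
t 5.1333 shift mm [38.3 97.1 -7.3] turn5 [ 2.26  0.31 -2.91] deg 18.5 tcp [ 0.4417 -0.2671  0.2273]
```

Request:
jog_arm(
  moves=[
    [[8,20,-1],[0.56,0.08,-0.73],10],
    [[15,40,-3],[1.13,0.15,-1.45],10],
    [[23,60,-5],[1.7,0.23,-2.18],10],
    [[30,80,-6],[2.26,0.31,-2.91],10],
    [[38,97,-7],[2.26,0.31,-2.91],10],
  ],
)

```text
time_s: 5.55
ee_pos: [0.4798, -0.171, 0.2195]
eef_rot: [-3.141, 0.0, 1.36]
force: [-0.7, -0.3, -1.3]
grip_width: 0.0175
```

```bash
python3 - <<'E'
from h import *
import pickle
t=cam("top"); s=cam("scene"); pickle.dump((t,s,ctrl.get_obs()),open("c5.pkl","wb"))
cv2.imwrite("pics/t5.png",t["im"]);cv2.imwrite("pics/s5.png",s["im"])
k=cam("wrist"); cv2.imwrite("pics/w5.png",k["im"])
plan([.48,-.17,.22],78,0)
E
```

```text
t 5.7 shift mm [0.3 1.1 0.3] turn5 [ 0.04  0.   -0.06] deg 0.4 tcp [ 0.4797 -0.1711  0.2197]
```

View pics/s5.png

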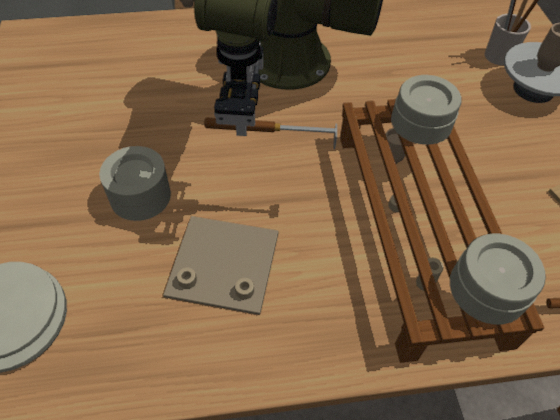

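View pics/t5.png

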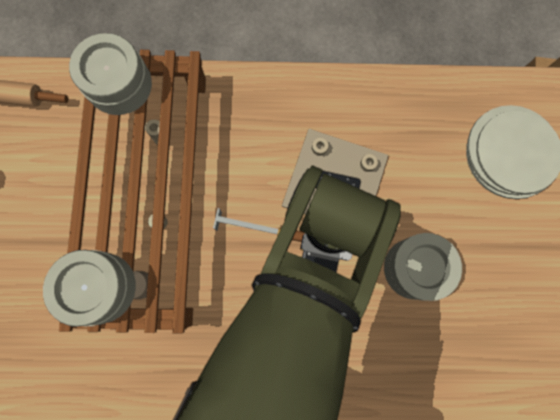

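View pics/w5.png

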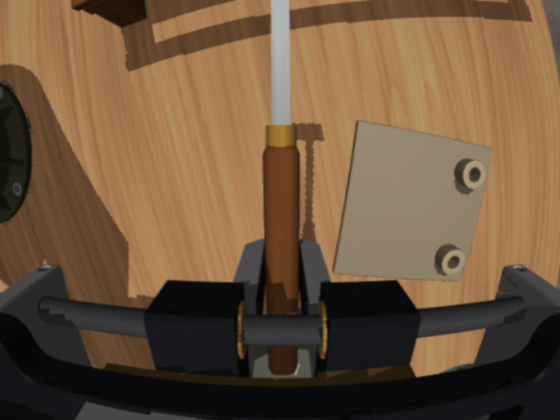

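The tool is level. In the scene view the butt is at (208, 124) and the blade at (336, 130–150). I'll zoom in to measure it in the hand.

```bash
python3 - <<'E'
from h import *
import pickle
t,s,o=pickle.load(open("c5.pkl","rb"))
crop(s,"s5c.png",195,90,160,80,5); crop(t,"t5c.png",200,195,120,60,6)
# predicted
R=Ro.from_euler('z',o["eef_rot"][2]).as_matrix()
og=o["ee_pos"]+[0,0,.019]
for nm,q in dict(butt=(-.075,0,0),neck=(.065,0,.0),end=(.185,0,.002),edgeL=(.1835,.018,-.033),edgeR=(.1835,-.018,-.033),topL=(.185,.018,.002),topR=(.185,-.018,.002)).items():
    P=og+R@np.array(q); print(nm,P.round(4),"s",(proj(s,P)-[195,90]).round(1)*5,"t",(proj(t,P)-[200,195]).round(1)*6)
E
```

```text
butt [ 0.4649 -0.2436  0.2385] s [ 41.5 157. ] t [959.4 325.8]
neck [ 0.4933 -0.1065  0.2385] s [397.5 179. ] t [486.6 223.8]
end [0.5176 0.011  0.2405] s [705. 194.] t [ 82.2 135.6]
edgeL [0.4997 0.0132 0.2055] s [692.5 223. ] t [ 89.4 213.6]
edgeR [0.5349 0.0059 0.2055] s [692. 289.] t [117.6  99. ]
topL [0.5    0.0147 0.2405] s [705.5 161. ] t [ 67.2 195.6]
topR [0.5352 0.0074 0.2405] s [705.  227.5] t [97.2 75.6]
```

View pics/s5c.png

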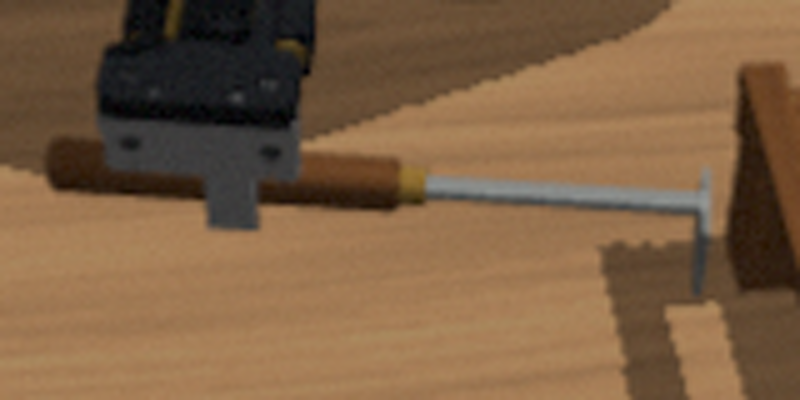

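View pics/t5c.png

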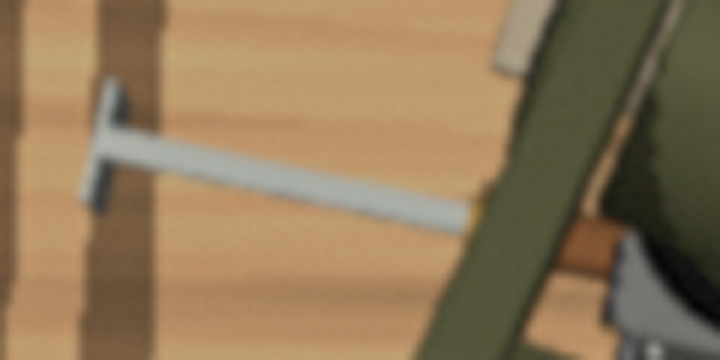

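The measured tool in the hand matches the prediction within 2 mm and has no sag. I'll refine the prop by overlaying its outline.

```bash
python3 - <<'E'
from h import *
import pickle
t,s,o=pickle.load(open("c5.pkl","rb"))
def draw(k,x0,y0,w,h,f,items,name):
    im=cv2.resize(k["im"][y0:y0+h,x0:x0+w],None,fx=f,fy=f,interpolation=cv2.INTER_CUBIC)
    for c,r,z,col in items:
        a=np.linspace(0,2*np.pi,40)
        pts=np.array([((proj(k,[c[0]+r*np.cos(b),c[1]+r*np.sin(b),z])+.5-[x0,y0])*f) for b in a]).astype(int)
        cv2.polylines(im,[pts],True,col,1)
    return im
out=[]
for (cx,cy) in [(.552,.168)]:
    it=[((cx,cy),.019,.025,(0,0,255)),((cx,cy),.019,0,(0,255,0)),((cx,cy),.0095,.025,(255,0,0))]
    A=draw(t,120,190,70,60,6,it,"");B=draw(s,365,170,70,60,6,it,"")
    Ar=draw(t,120,190,70,60,6,[],"");Br=draw(s,365,170,70,60,6,[],"")
    out=np.vstack([np.hstack([A,B]),np.hstack([Ar,Br])])
out=cv2.convertScaleAbs(out,alpha=1.6)
cv2.imwrite("pics/p6.png",cv2.resize(out,(700,600)))
E
```

```text
(no output)
```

View pics/p6.png

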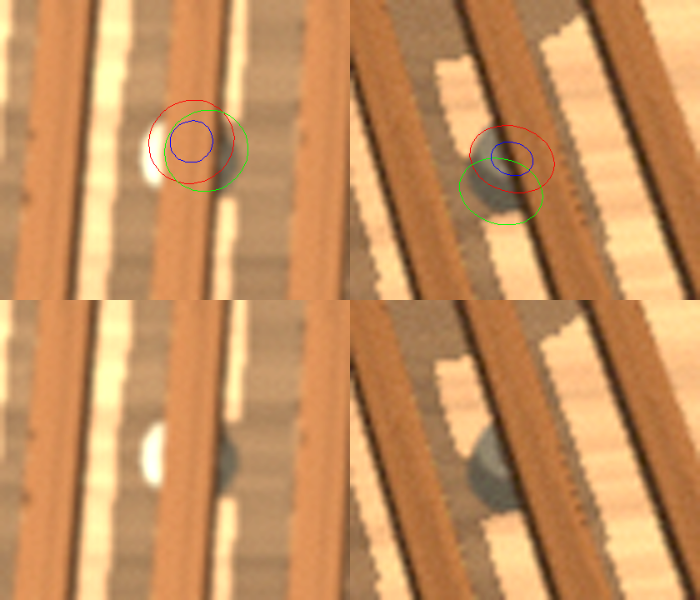

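The prop is closer to (0.549, 0.170). I'll use yaw 86° so the gripper body stays clear of the rack, starting with a pre-entry point in front of it.

```bash
python3 - <<'E'
from h import *
plan([.527,-.14,.056],86,0)
E
```

```text
t 5.7 shift mm [  47.3   31.1 -163.7] turn5 [0.04 0.   1.54] deg 7.7 tcp [ 0.4797 -0.1711  0.2197]
```

Request:
jog_arm(
  moves=[
    [[10,6,-30],[0.04,0,0.4],10],
    [[20,12,-65],[0.04,0,0.8],10],
    [[30,20,-100],[0.04,0,1.2],10],
    [[40,26,-135],[0.04,0,1.54],10],
    [[47,31,-163],[0.04,0,1.54],10],
  ],
)

```text
time_s: 6.12
ee_pos: [0.5262, -0.1408, 0.0547]
eef_rot: [-3.141, -0.0, 1.501]
force: [1.0, 0.2, -0.9]
grip_width: 0.0174
```

```bash
python3 - <<'E'
from h import *
s=cam("scene"); t=cam("top"); plan([.538,.0174,.056],86,0)
o=ctrl.get_obs();R=Ro.from_euler('xyz',o["eef_rot"]).as_matrix()
for q in [(.1835,0,.052),(.1835,.018,.052),(.1835,-.018,.052)]:
    P=o["ee_pos"]+R@(np.array([q[0],q[1],-.019+.033])); print(P,proj(s,P),proj(t,P))
cv2.imwrite("pics/s7.png",s["im"]);crop(s,"s7c.png",240,110,200,130,4)
E
```

```text
t 6.2167 shift mm [ 13.4 157.5   2.8] turn5 [-0.03 -0.07  0.01] deg 0.4 tcp [ 0.5246 -0.1401  0.0532]
[0.53746524 0.04296143 0.03952083] [342.17719665 197.64754959] [212.60314697 223.84368157]
[0.55541993 0.04168957 0.03941405] [343.28259733 204.15023541] [213.49476864 215.85904914]
[0.51951055 0.04423329 0.0396276 ] [341.09151892 191.26088705] [211.70517062 231.88522131]
```

View pics/s7c.png

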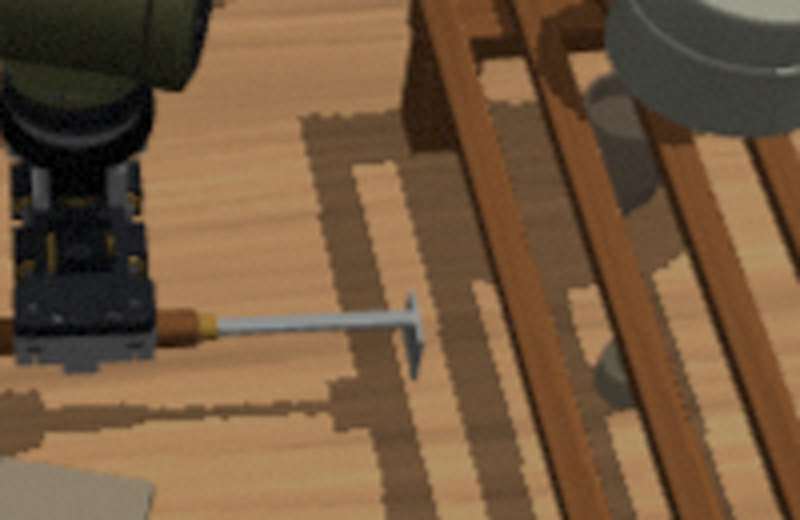

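The blade is where predicted, with its edge about 14 mm above the prop's height. I'll slide in over the prop.

Request:
jog_arm(
  moves=[
    [[3,30,3],[0,0,0],10],
    [[5,62,3],[0,0,0],10],
    [[8,94,3],[0,0,0],10],
    [[11,126,3],[0,0,0],10],
    [[13,157,3],[0,0,0],10],
  ],
)

```text
time_s: 6.63
ee_pos: [0.5403, 0.0168, 0.0628]
eef_rot: [3.138, -0.0, 1.499]
force: [-0.2, -0.7, -1.4]
grip_width: 0.0173
```

```bash
python3 - <<'E'
from h import *
s=cam("scene"); t=cam("top"); k=cam("wrist");plan([.538,.0174,.020],86,0)
crop(s,"s8c.png",320,120,150,120,5);crop(t,"t8c.png",110,150,150,120,5)
cv2.imwrite("pics/w8.png",k["im"])
E
```

```text
t 6.7833 shift mm [ -2.2   0.4 -42.4] turn5 [ 0.    0.04 -0.01] deg 0.2 tcp [0.5402 0.017  0.0624]
```

View pics/s8c.png

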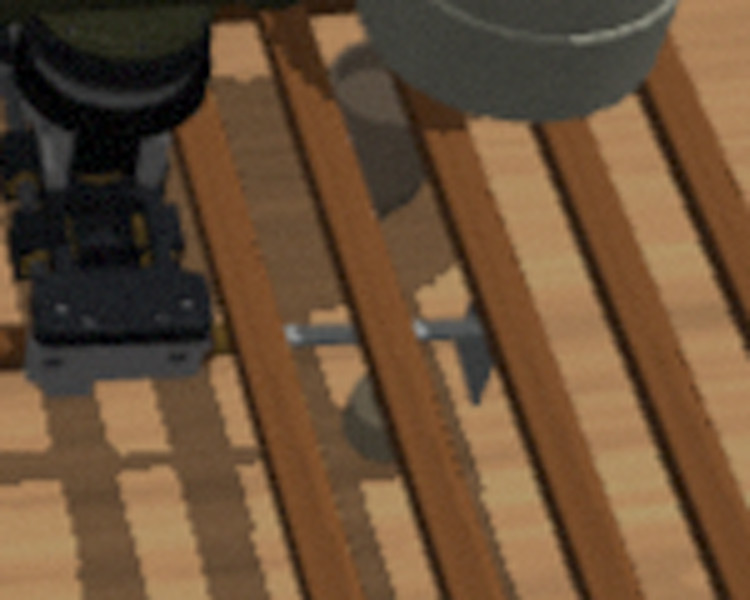

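View pics/t8c.png

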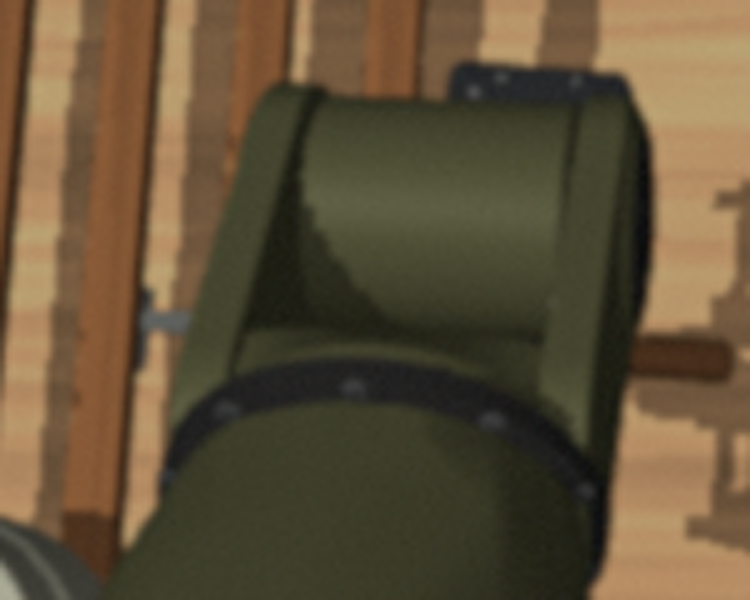

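View pics/w8.png

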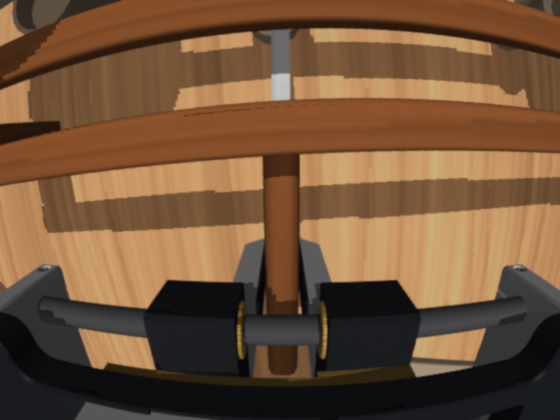

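The blade is behind the prop and centred over it; the wrist view shows the prop at (276, 33) under the strip at (281). I'll lower it.

Request:
jog_arm(
  moves=[
    [[-3,1,-10],[0,0,0],10],
    [[-3,1,-20],[0,0,0],10],
    [[-3,1,-30],[0,0,0],10],
    [[-3,1,-37],[0,0,0],10],
    [[-3,1,-42],[0,0,0],10],
  ],
)

```text
time_s: 7.2
ee_pos: [0.5362, 0.0166, 0.017]
eef_rot: [-3.141, -0.0, 1.498]
force: [0.5, 0.4, -0.8]
grip_width: 0.0173
```

```bash
python3 - <<'E'
from h import *
s=cam("scene"); k=cam("wrist");plan([.538,.0174,.020],86,0)
o=ctrl.get_obs();print(o["force"],o["grip_width"])
crop(s,"s9c.png",320,120,150,120,5)
crop(k,"w9c.png",180,0,200,150,4)
E
```

```text
t 7.3 shift mm [1.7 0.5 2.7] turn5 [-0.   -0.    0.03] deg 0.1 tcp [0.5363 0.0169 0.0173]
[ 0.11055985 -0.00666708 -1.5650453 ] 0.017522162965207987
```

View pics/s9c.png

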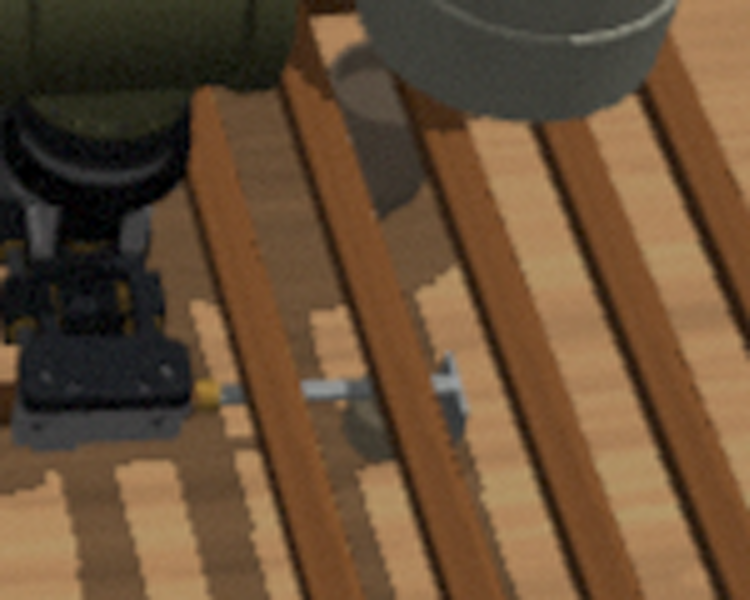

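View pics/w9c.png

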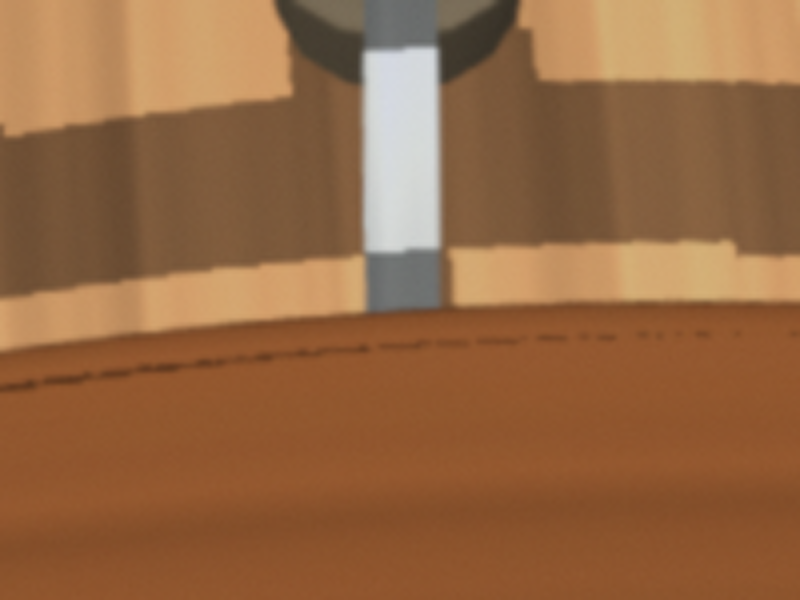

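The prop is centred at x≈397 against the strip at x≈402 in the zoomed view. I'll pull slowly along the tool axis.

Request:
jog_arm(
  moves=[
    [[0,-5,1],[0,0,0],10],
    [[-1,-10,2],[0,0,0],10],
    [[-1,-15,2],[0,0,0],10],
    [[-1,-21,2],[0,0,0],10],
    [[-2,-28,2],[0,0,0],10],
  ],
)

```text
time_s: 7.72
ee_pos: [0.535, -0.0114, 0.0207]
eef_rot: [3.139, -0.0, 1.499]
force: [-0.1, -1.4, -0.5]
grip_width: 0.018
```

```bash
python3 - <<'E'
from h import *
s=cam("scene"); k=cam("wrist");plan([.528,-.13,.019],86,0)
o=ctrl.get_obs();print(o["force"],o["grip_width"])
crop(s,"s10c.png",300,120,150,120,5)
crop(k,"w10c.png",180,0,200,150,4)
E
```

```text
t 7.8167 shift mm [  -6.7 -118.1   -1.6] turn5 [0.   0.02 0.03] deg 0.2 tcp [ 0.5347 -0.0119  0.0206]
[ 0.12761638 -0.13333119 -0.98168608] 0.01751672704177628
```

View pics/s10c.png

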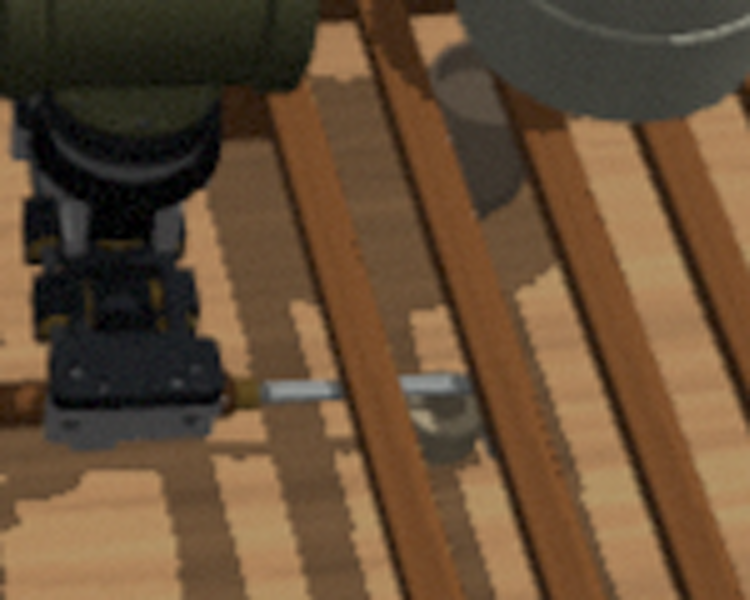

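View pics/w10c.png

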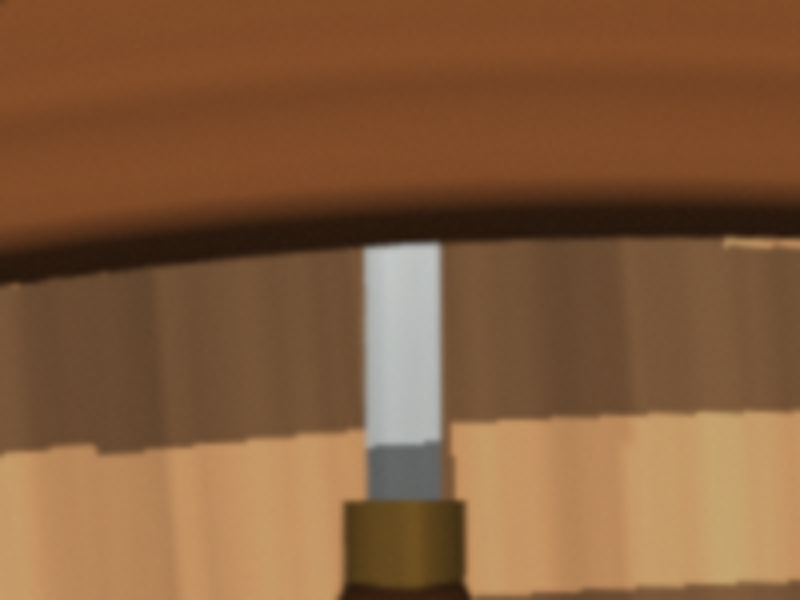

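The prop is moving upright with the blade, at crop (440, 420). I'll keep raking.

Request:
jog_arm(
  moves=[
    [[-1,-8,-1],[0,0,0],10],
    [[-1,-17,-1],[0,0,0],10],
    [[-2,-26,-1],[0,0,0],10],
    [[-2,-35,-1],[0,0,0],10],
    [[-3,-44,-1],[0,0,0],10],
  ],
)

```text
time_s: 8.23
ee_pos: [0.5318, -0.0558, 0.0194]
eef_rot: [3.14, -0.0, 1.499]
force: [0.6, 0.3, -0.6]
grip_width: 0.0175
```

Request:
jog_arm(
  moves=[
    [[-1,-9,0],[0,0,0],10],
    [[-1,-18,0],[0,0,0],10],
    [[-2,-27,0],[0,0,0],10],
    [[-2,-36,0],[0,0,0],10],
    [[-3,-42,0],[0,0,0],10],
  ],
)

```text
time_s: 8.65
ee_pos: [0.5288, -0.0979, 0.0195]
eef_rot: [3.14, -0.0, 1.499]
force: [0.4, 0.6, -0.2]
grip_width: 0.0176
```

```bash
python3 - <<'E'
from h import *
s=cam("scene"); plan([.528,-.13,.019],86,0)
o=ctrl.get_obs();print(o["force"],o["grip_width"])
crop(s,"s11c.png",240,120,200,130,4)
E
```

```text
t 8.7 shift mm [ -0.6 -31.6  -0.4] turn5 [0.   0.02 0.03] deg 0.2 tcp [ 0.5286 -0.0984  0.0194]
[ 0.86719907 -1.48528142 -0.36982764] 0.01764564188511226
```

View pics/s11c.png

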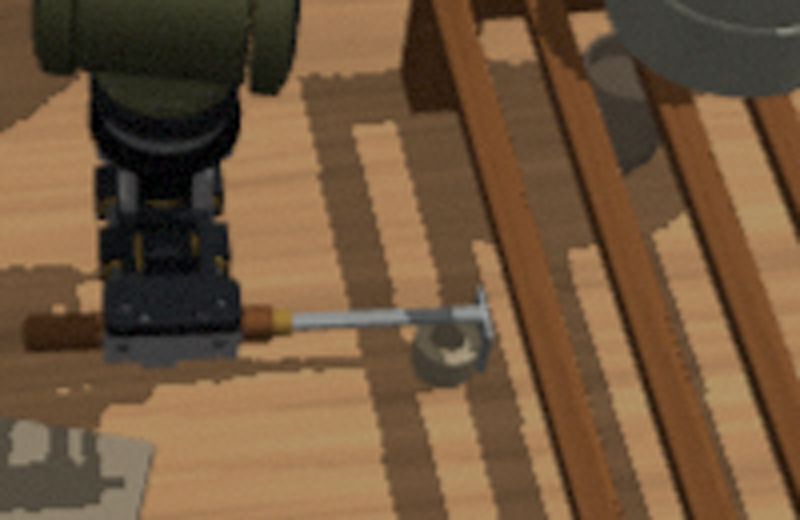

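Request:
jog_arm(
  moves=[
    [[-1,-9,0],[0,0,0],10],
    [[-2,-18,0],[0,0,0],10],
    [[-2,-27,0],[0,0,0],10],
    [[-3,-36,0],[0,0,0],10],
    [[-3,-44,0],[0,0,0],10],
  ],
)

```text
time_s: 9.12
ee_pos: [0.5256, -0.1418, 0.0194]
eef_rot: [3.14, -0.0, 1.499]
force: [0.1, 0.6, -1.1]
grip_width: 0.0179
```

Request:
jog_arm(
  moves=[
    [[0,-4,0],[0,0,0],10],
    [[-1,-7,0],[0,0,0],10],
    [[-1,-7,0],[0,0,0],10],
    [[-1,-7,0],[0,0,0],10],
    [[-1,-7,0],[0,0,0],10],
  ],
)

```text
time_s: 9.53
ee_pos: [0.5248, -0.1474, 0.0194]
eef_rot: [3.14, -0.0, 1.5]
force: [0.3, -0.1, -1.8]
grip_width: 0.0175
```

```bash
python3 - <<'E'
from h import *
s=cam("scene"); plan([.36,-.13,.019],86,0)
o=ctrl.get_obs();print(o["force"],o["grip_width"])
crop(s,"s12c.png",200,120,200,130,4)
E
```

```text
t 9.5833 shift mm [-164.8   17.4   -0.4] turn5 [-0.    0.02  0.01] deg 0.1 tcp [ 0.5248 -0.1474  0.0194]
[ 0.95161462  0.18173354 -1.24131898] 0.017853709912804064
```

View pics/s12c.png

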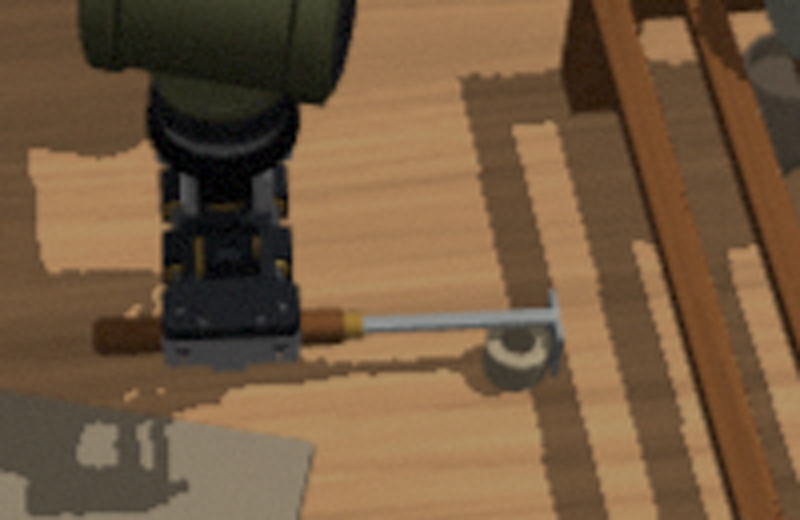

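The prop stands clear at about (0.535, 0.015). I'll ease the blade off, lift over it, and carry the tool to the left-hand free bench.

Request:
jog_arm(
  moves=[
    [[0,4,0],[0,0,0],10],
    [[0,4,12],[0,0,0],10],
    [[0,4,28],[0,0,0],10],
    [[0,4,45],[0,0,0],10],
    [[0,4,60],[0,0,0],10],
  ],
)

```text
time_s: 10.0
ee_pos: [0.525, -0.1435, 0.0813]
eef_rot: [3.139, 0.0, 1.5]
force: [0.4, -0.3, -0.6]
grip_width: 0.0176
```

Request:
jog_arm(
  moves=[
    [[-30,0,0],[0,0,0],10],
    [[-60,0,0],[0,0,0],10],
    [[-95,0,0],[0,0,0],10],
    [[-130,0,-10],[0,0,0],10],
    [[-160,0,-20],[0,0,0],10],
  ],
)

```text
time_s: 10.42
ee_pos: [0.3632, -0.1434, 0.0601]
eef_rot: [3.139, 0.001, 1.5]
force: [-0.2, -0.6, -0.5]
grip_width: 0.0175
```

```bash
python3 - <<'E'
from h import *
s=cam("scene"); plan([.365,-.145,.015],86,0)
cv2.imwrite("pics/s13.png",s["im"])
E
```

```text
t 10.4667 shift mm [  6.9  -2.9 -42.6] turn5 [-0.02 -0.03  0.01] deg 0.2 tcp [ 0.3581 -0.1421  0.0576]
```

View pics/s13.png

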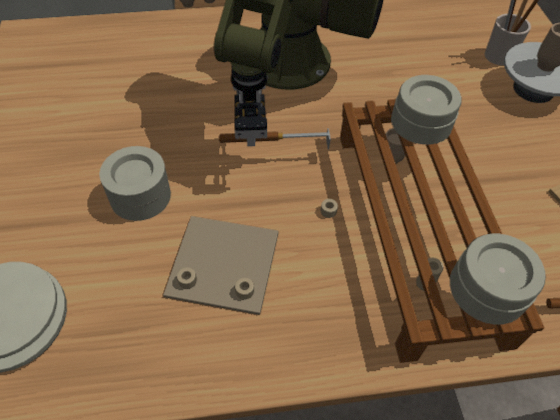

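The prop stands at pixel (330, 207), and the tool is over free bench. I'll lower and release it.

Request:
jog_arm(
  moves=[
    [[4,0,-12],[0,0,0],10],
    [[4,0,-24],[0,0,0],10],
    [[4,0,-34],[0,0,0],10],
    [[4,0,-40],[0,0,0],10],
    [[4,0,-43],[0,0,0],10],
  ],
)

```text
time_s: 10.88
ee_pos: [0.3688, -0.1436, 0.0164]
eef_rot: [3.14, -0.0, 1.5]
force: [0.5, 0.1, -0.8]
grip_width: 0.0175
```

Request:
jog_arm(
  moves=[
    [[0,0,0],[0,0,0],24],
    [[0,0,0],[0,0,0],30],
    [[0,0,0],[0,0,0],60],
    [[0,0,0],[0,0,0],94],
    [[0,0,0],[0,0,0],94],
  ],
)

```text
time_s: 11.3
ee_pos: [0.369, -0.1438, 0.0168]
eef_rot: [3.14, 0.0, 1.499]
force: [-0.5, 0.2, 0.5]
grip_width: 0.0468
```

```bash
python3 - <<'E'
from h import *
s=cam("scene"); o=ctrl.get_obs(); print(o["ee_pos"],o["force"],o["grip_width"])
crop(s,"s14c.png",190,80,160,110,5)
p=[(330,207)]
E
```

```text
[ 0.36895158 -0.14378635  0.01671983] [ 0.92719406  0.24899478 -0.2087177 ] 0.050642049491601705
```

View pics/s14c.png

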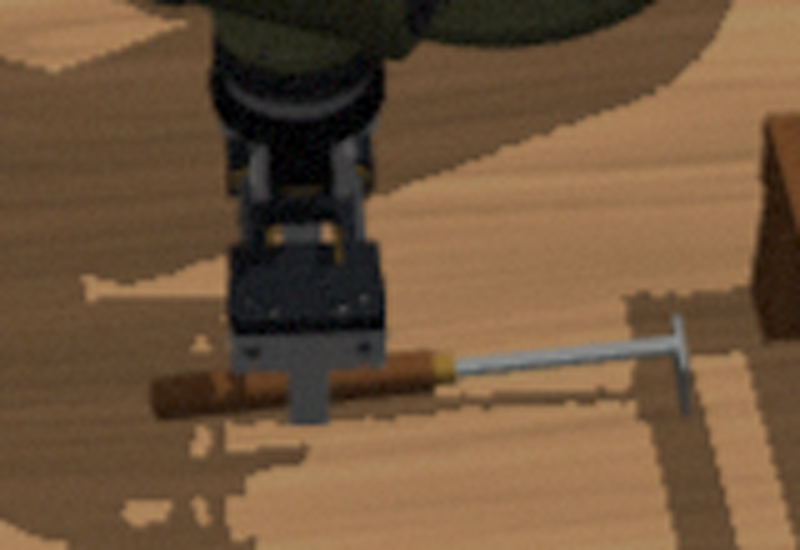

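The tool is down, resting on its butt and blade edge. I'll open fully and lift away.

Request:
jog_arm(
  moves=[
    [[0,0,0],[0,0,0],94],
    [[0,0,0],[0,0,0],94],
    [[0,0,15],[0,0,0],94],
    [[0,0,40],[0,0,0],94],
    [[0,0,70],[0,0,0],94],
  ],
)

```text
time_s: 11.77
ee_pos: [0.3679, -0.1433, 0.0864]
eef_rot: [-3.14, -0.001, 1.499]
force: [0.9, 0.1, -1.3]
grip_width: 0.0837
```

Request:
jog_arm(
  moves=[
    [[0,0,35],[0,0,0],94],
    [[30,20,70],[0,0,0],94],
    [[60,20,90],[0,0,0],94],
    [[90,20,90],[0,0,0],94],
    [[110,20,90],[0,0,0],94],
  ],
)

```text
time_s: 12.18
ee_pos: [0.4816, -0.1235, 0.1782]
eef_rot: [3.136, 0.001, 1.5]
force: [-0.3, -0.3, -0.2]
grip_width: 0.0937
```

```bash
python3 - <<'E'
from h import *
import pickle
s=cam("scene"); t=cam("top"); k=cam("wrist"); pickle.dump((s,t,k),open("c15.pkl","wb"))
print(ctrl.get_obs()["ee_pos"])
cv2.imwrite("pics/w15.png",k["im"]);cv2.imwrite("pics/t15.png",t["im"]);crop(s,"s15c.png",190,100,200,150,4)
E
```

```text
[ 0.47910047 -0.12348726  0.1758477 ]
```

View pics/s15c.png

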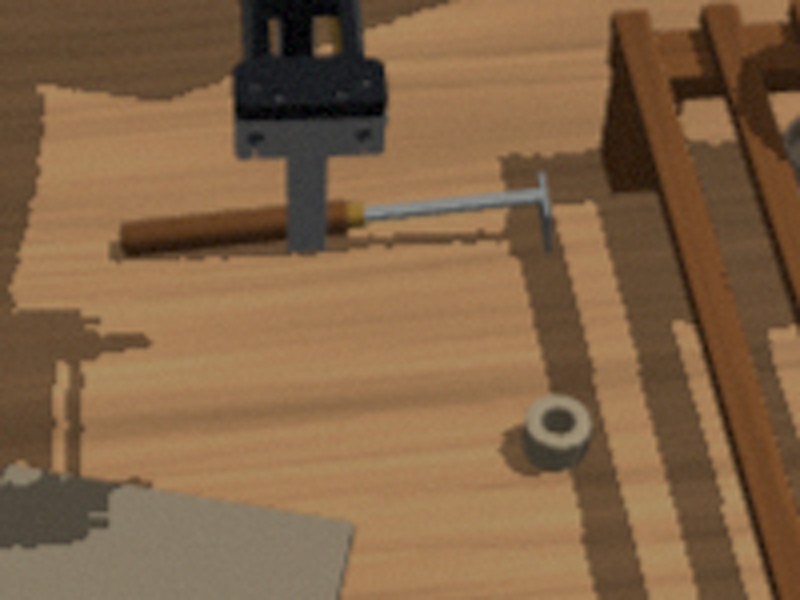

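View pics/w15.png

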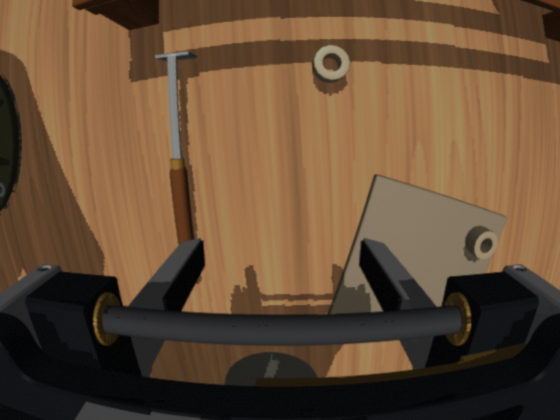

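View pics/t15.png

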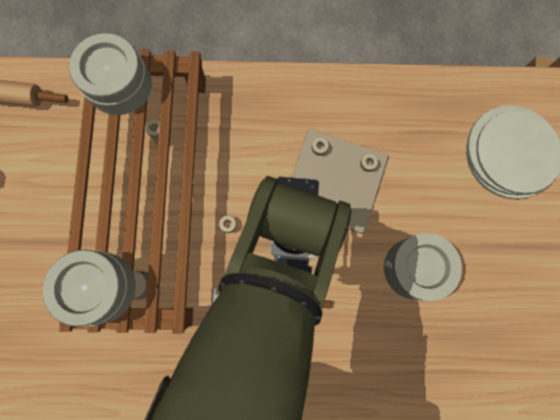

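```bash
python3 - <<'E'
from h import *
import pickle
s,t,k=pickle.load(open("c15.pkl","rb"))
print(onz(s,((558+.5)/4-.5+190,(421+.5)/4-.5+100),.025),onz(t,(228,223.5),.025),onz(k,(331,63),.025))
# shelf prop and corner via wrist
print("prop_a wrist",onz(k,(486,244),.037),"corner",onz(k,(377,175),.012))
plan([.537,.013,.10],86)
E
```

```text
[0.54331546 0.01354423 0.025     ] [0.54085903 0.01074063 0.025     ] [0.54080535 0.01364265 0.025     ]
prop_a wrist [ 0.72489764 -0.19198964  0.037     ] corner [ 0.58725472 -0.10660047  0.012     ]
t 12.3333 shift mm [ 57.9 136.5 -75.8] turn5 [-0.    0.    0.01] deg 0.1 tcp [ 0.4791 -0.1235  0.1758]
```

All three cameras put the prop at about (0.541, 0.0125). I'll move above it and then down.

Request:
jog_arm(
  moves=[
    [[15,30,-10],[0,0,0],94],
    [[30,62,-40],[0,0,0],94],
    [[45,95,-65],[0,0,0],94],
    [[58,122,-90],[0,0,0],94],
    [[62,136,-106],[0,0,0],94],
  ],
)

```text
time_s: 12.75
ee_pos: [0.5402, 0.0145, 0.0684]
eef_rot: [-3.141, -0.0, 1.5]
force: [-0.2, -0.7, -0.1]
grip_width: 0.0942
```

```bash
python3 - <<'E'
from h import *
plan([.541,.0125,.005],86)
k=cam("wrist"); cv2.imwrite("pics/w16.png",k["im"]); s=cam("scene");crop(s,"s16c.png",250,130,160,120,5)
E
```

```text
t 12.75 shift mm [  0.8  -2.  -63.4] turn5 [-0.   -0.    0.01] deg 0.1 tcp [0.5402 0.0145 0.0684]
```

View pics/s16c.png

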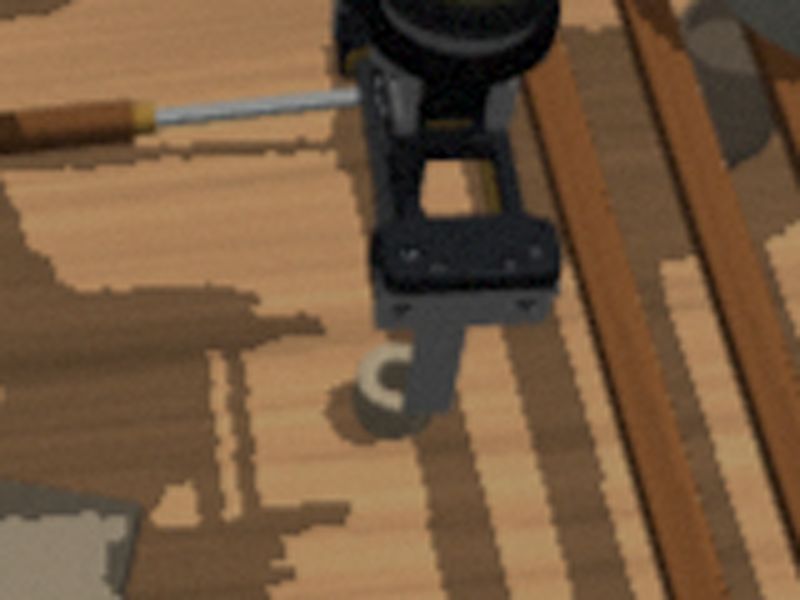

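View pics/w16.png

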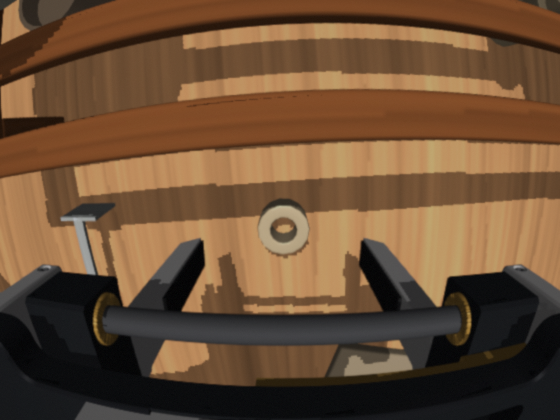

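```bash
python3 - <<'E'
from h import *
k=cam("wrist"); print(onz(k,(284,227),.025)); plan([.541,.0125,.006],86)
E
```

```text
[0.54119465 0.01788115 0.025     ]
t 12.9 shift mm [  1.6  -0.3 -63.4] turn5 [-0.   -0.02 -0.  ] deg 0.1 tcp [0.5394 0.0128 0.0694]
```

Request:
jog_arm(
  moves=[
    [[1,2,-18],[0,0,0],94],
    [[1,2,-34],[0,0,0],94],
    [[1,2,-48],[0,0,0],80],
    [[1,2,-58],[0,0,0],70],
    [[1,2,-63],[0,0,0],60],
  ],
)

```text
time_s: 13.32
ee_pos: [0.5414, 0.0132, 0.0074]
eef_rot: [3.14, -0.0, 1.498]
force: [-0.4, -0.8, 0.1]
grip_width: 0.0777
```

```bash
python3 - <<'E'
from h import *
k=cam("wrist"); cv2.imwrite("pics/w17.png",k["im"]); plan([.541,.0145,.006],86); print(ctrl.get_obs()["force"])
E
```

```text
t 13.3667 shift mm [-0.3  1.1 -1. ] turn5 [-0.    0.01  0.03] deg 0.2 tcp [0.5413 0.0134 0.007 ]
[-0.3855088   0.41991056 -1.119973  ]
```

View pics/w17.png

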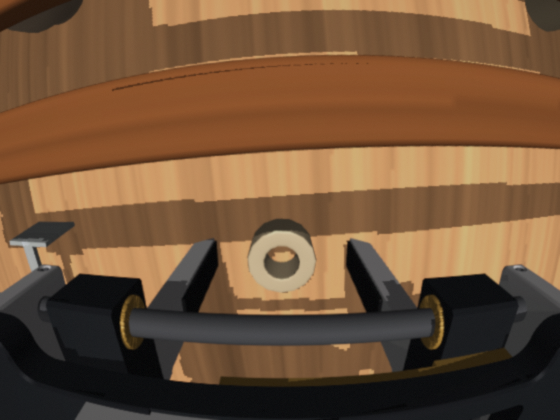

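```bash
python3 - <<'E'
from h import *
k=cam("wrist"); print(onz(k,(282,257),.025), ctrl.get_obs()["ee_pos"])
E
```

```text
[0.54261312 0.01945432 0.025     ] [0.54161489 0.0135544  0.0077222 ]
```

Request:
jog_arm(
  moves=[
    [[0,4,-2],[0,0,0],60],
    [[0,4,-2],[0,0,0],25],
    [[0,4,-2],[0,0,0],25],
    [[0,4,-2],[0,0,0],25],
    [[0,4,-2],[0,0,0],25],
  ],
  squeeze=25,
)

```text
time_s: 13.83
ee_pos: [0.5419, 0.0183, 0.0058]
eef_rot: [3.14, -0.0, 1.499]
force: [-0.4, 0.5, -0.1]
grip_width: 0.0367
```

Request:
jog_arm(
  moves=[
    [[0,0,0],[0,0,0],25],
    [[0,0,0],[0,0,0],25],
    [[0,0,0],[0,0,0],25],
    [[0,0,0],[0,0,0],25],
  ],
)

```text
time_s: 14.17
ee_pos: [0.5419, 0.0183, 0.0057]
eef_rot: [3.14, -0.0, 1.499]
force: [-0.6, 0.7, 6.5]
grip_width: 0.036
```

```bash
python3 - <<'E'
from h import *
k=cam("wrist"); cv2.imwrite("pics/w18.png",k["im"]);s=cam("scene");crop(s,"s18c.png",260,150,130,100,6)
t=cam("top");crop(t,"t18c.png",180,180,100,80,6)
o=ctrl.get_obs();print(o["force"],o["moment"],o["grip_width"])
E
```

```text
[-1.23559607  0.15755415  6.27738076] [ 0.03576044  0.24610435 -0.04126725] 0.03635782782817254
```

View pics/w18.png

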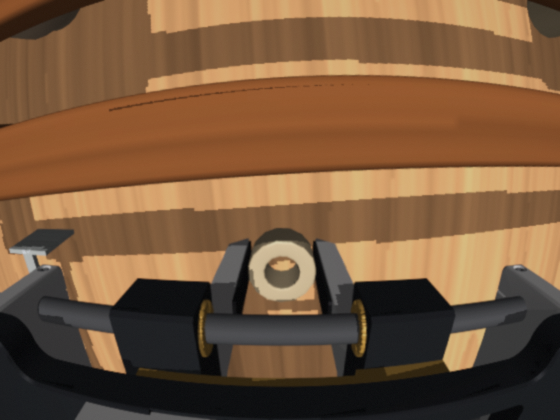

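View pics/s18c.png

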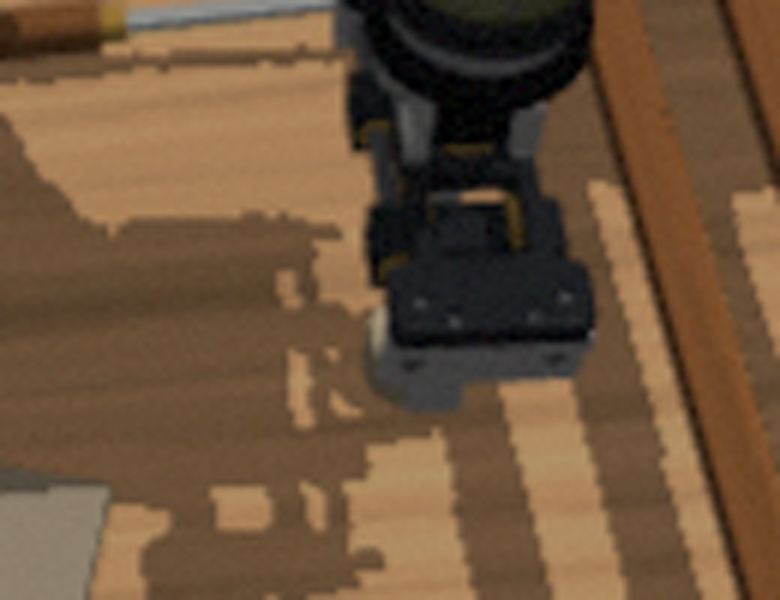

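The prop is centred on the finger in the scene view, at roughly crop (428, 370). I'll lift a little and check.

Request:
jog_arm(
  moves=[
    [[0,0,4],[0,0,0],25],
    [[0,0,10],[0,0,0],25],
    [[0,0,20],[0,0,0],25],
    [[0,-5,32],[0,0,0],25],
    [[0,-10,45],[0,0,0],25],
  ],
)

```text
time_s: 14.73
ee_pos: [0.5418, 0.008, 0.0517]
eef_rot: [3.14, -0.0, 1.5]
force: [-0.5, 0.8, -1.1]
grip_width: 0.0364
```

```bash
python3 - <<'E'
from h import *
k=cam("wrist"); cv2.imwrite("pics/w19.png",k["im"]);s=cam("scene");crop(s,"s19c.png",240,130,160,120,5)
o=ctrl.get_obs();print(o["force"],o["ee_pos"],o["grip_width"])
plan([.593,-.217,.08],86)
E
```

```text
[ 0.11798288 -0.20360213 -0.23809704] [0.54311018 0.00750425 0.05321135] 0.036070921587490735
t 14.8333 shift mm [  49.9 -224.5   26.8] turn5 [0.   0.07 0.03] deg 0.4 tcp [0.5431 0.0075 0.0532]
```

View pics/w19.png

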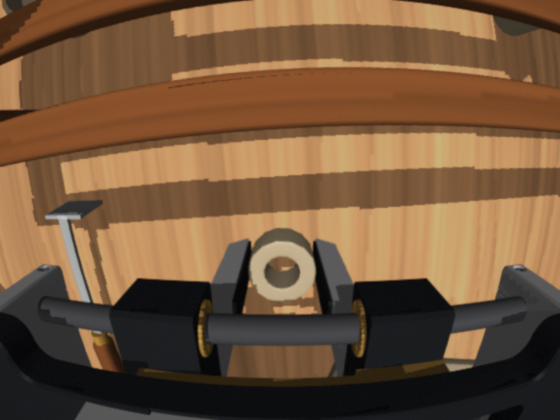

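View pics/s19c.png

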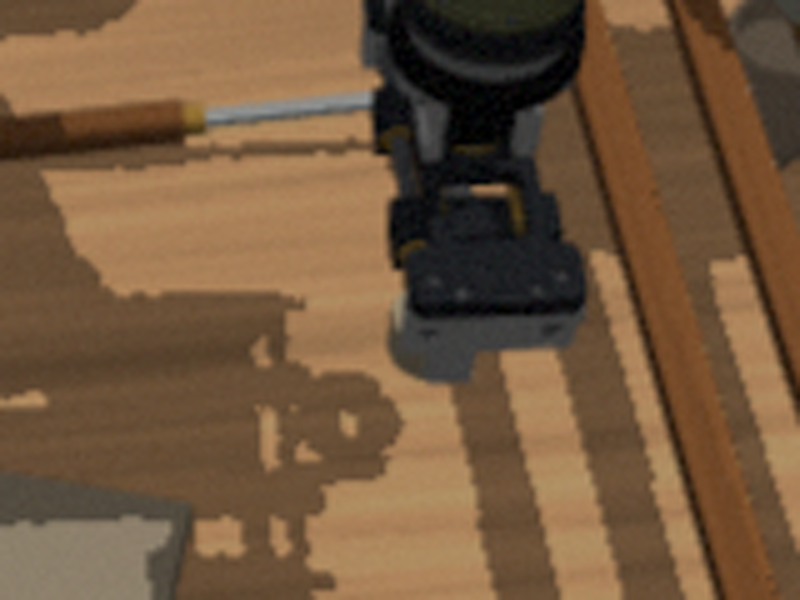

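The prop is held upright. I'll carry it over the bare place.

Request:
jog_arm(
  moves=[
    [[5,-20,12],[0,0,0],25],
    [[10,-42,22],[0,0,0],25],
    [[15,-64,27],[0,0,0],25],
    [[20,-88,27],[0,0,0],25],
    [[25,-112,27],[0,0,0],25],
  ],
)

```text
time_s: 15.25
ee_pos: [0.567, -0.1048, 0.0778]
eef_rot: [3.139, -0.0, 1.5]
force: [-0.1, -0.8, -0.2]
grip_width: 0.0362
```

Request:
jog_arm(
  moves=[
    [[5,-24,0],[0,0,0],25],
    [[10,-48,0],[0,0,0],25],
    [[15,-72,0],[0,0,0],25],
    [[20,-94,0],[0,0,0],25],
    [[25,-111,0],[0,0,0],25],
  ],
)

```text
time_s: 15.67
ee_pos: [0.5917, -0.2165, 0.0772]
eef_rot: [3.14, -0.0, 1.498]
force: [-0.1, -0.1, -0.1]
grip_width: 0.036
```

```bash
python3 - <<'E'
from h import *
plan([.593,-.2155,.019],86)
k=cam("wrist"); cv2.imwrite("pics/w20.png",k["im"]);s=cam("scene");crop(s,"s20c.png",150,190,160,120,5)
o=ctrl.get_obs();print(o["force"],o["ee_pos"],o["grip_width"])
E
```

```text
t 15.6667 shift mm [  1.3   1.  -58.2] turn5 [-0.    0.01  0.03] deg 0.2 tcp [ 0.5917 -0.2165  0.0772]
[ 0.18306053  1.2260494  -0.61622048] [ 0.59176755 -0.21692465  0.0770706 ] 0.03575995960037133
```

View pics/w20.png

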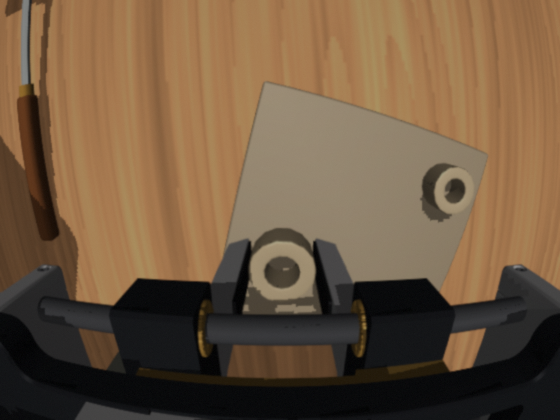

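View pics/s20c.png

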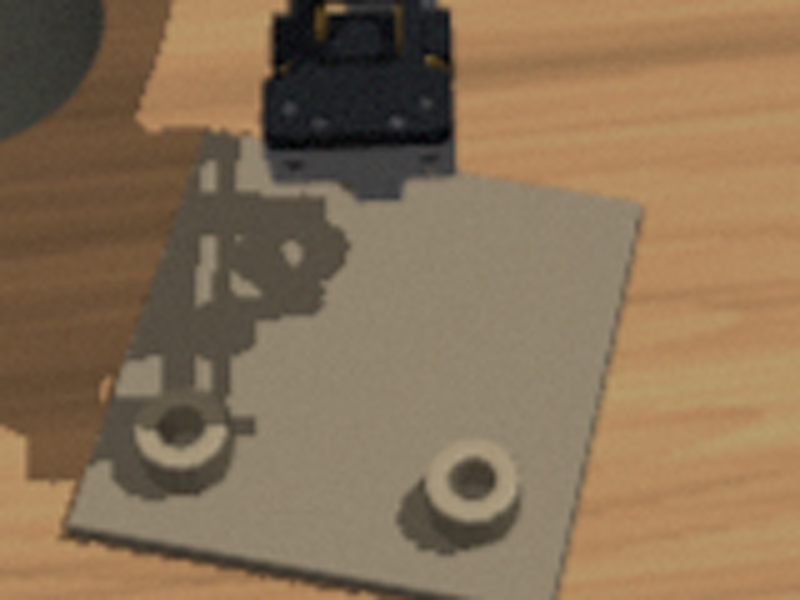

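Request:
jog_arm(
  moves=[
    [[1,1,-15],[0,0,0],25],
    [[1,1,-30],[0,0,0],25],
    [[1,1,-43],[0,0,0],25],
    [[1,1,-52],[0,0,0],25],
    [[1,1,-56],[0,0,0],25],
  ],
)

```text
time_s: 16.18
ee_pos: [0.5921, -0.213, 0.0199]
eef_rot: [-3.141, -0.001, 1.5]
force: [-0.0, -0.2, -0.7]
grip_width: 0.0366
```

Request:
jog_arm(
  moves=[
    [[0,0,-1],[0,0,0],25],
    [[0,0,-2],[0,0,0],25],
    [[0,0,-2],[0,0,0],25],
  ],
)

```text
time_s: 16.43
ee_pos: [0.5931, -0.2137, 0.02]
eef_rot: [3.139, 0.0, 1.499]
force: [-0.5, 0.2, 0.0]
grip_width: 0.0364
```

Request:
jog_arm(
  moves=[
    [[0,-1,-1],[0,0,0],25],
    [[0,-1,-2],[0,0,0],25],
    [[0,-1,-2],[0,0,0],25],
  ],
)

```text
time_s: 16.68
ee_pos: [0.593, -0.2149, 0.0178]
eef_rot: [3.139, 0.0, 1.499]
force: [0.9, -0.7, 1.1]
grip_width: 0.0359
```

```bash
python3 - <<'E'
from h import *
s=cam("scene");crop(s,"s21c.png",150,190,160,120,5)
o=ctrl.get_obs();print(o["force"],o["ee_pos"],o["grip_width"])
E
```

```text
[ 0.24512819 -0.68524501  0.92432806] [ 0.59298223 -0.21492418  0.01778548] 0.03619849054909684
```

View pics/s21c.png

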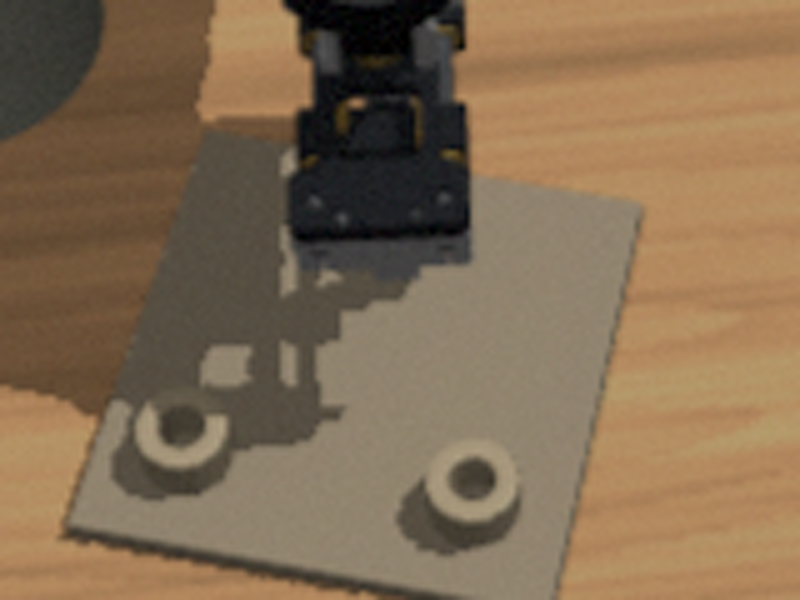

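The height of 0.0178 m and about 1 N upward both indicate contact. I'll release, wait for the fingers to open, then rise.

Request:
jog_arm(
  moves=[
    [[0,0,0],[0,0,0],42],
    [[0,0,0],[0,0,0],50],
    [[0,0,0],[0,0,0],70],
    [[0,0,0],[0,0,0],80],
    [[0,0,0],[0,0,0],80],
  ],
)

```text
time_s: 17.15
ee_pos: [0.5928, -0.2147, 0.0174]
eef_rot: [3.14, -0.0, 1.499]
force: [-0.0, -0.3, 0.7]
grip_width: 0.0653
```

Request:
jog_arm(
  moves=[
    [[0,0,0],[0,0,0],80],
    [[0,0,8],[0,0,0],80],
    [[0,0,25],[0,0,0],80],
    [[0,0,50],[0,0,0],80],
    [[0,0,80],[0,0,0],80],
  ],
)

```text
time_s: 17.57
ee_pos: [0.5921, -0.2144, 0.0977]
eef_rot: [-3.141, -0.001, 1.499]
force: [-0.0, -0.6, 0.2]
grip_width: 0.0802
```

Request:
jog_arm(
  moves=[
    [[0,0,35],[0,0,0],80],
    [[-30,0,60],[0,0,0],80],
    [[-65,0,80],[0,0,0],80],
    [[-100,0,90],[0,0,0],80],
    [[-130,0,90],[0,0,0],80],
  ],
)

```text
time_s: 17.98
ee_pos: [0.4617, -0.2149, 0.1904]
eef_rot: [3.136, 0.002, 1.499]
force: [1.0, -0.8, -0.5]
grip_width: 0.0798
```

```bash
python3 - <<'E'
from h import *
s=cam("scene");cv2.imwrite("pics/s22.png",s["im"]);crop(s,"s22c.png",150,190,160,120,5)
t=cam("top");cv2.imwrite("pics/t22.png",t["im"])
o=ctrl.get_obs();print(o["time_s"],o["ee_pos"])
E
```

```text
18.0833 [ 0.46013382 -0.21476746  0.18899051]
```

View pics/s22.png

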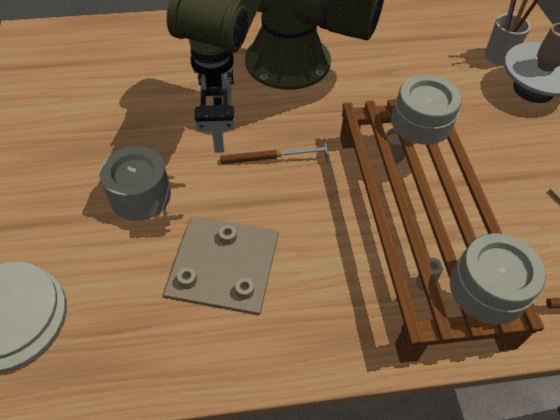

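View pics/s22c.png

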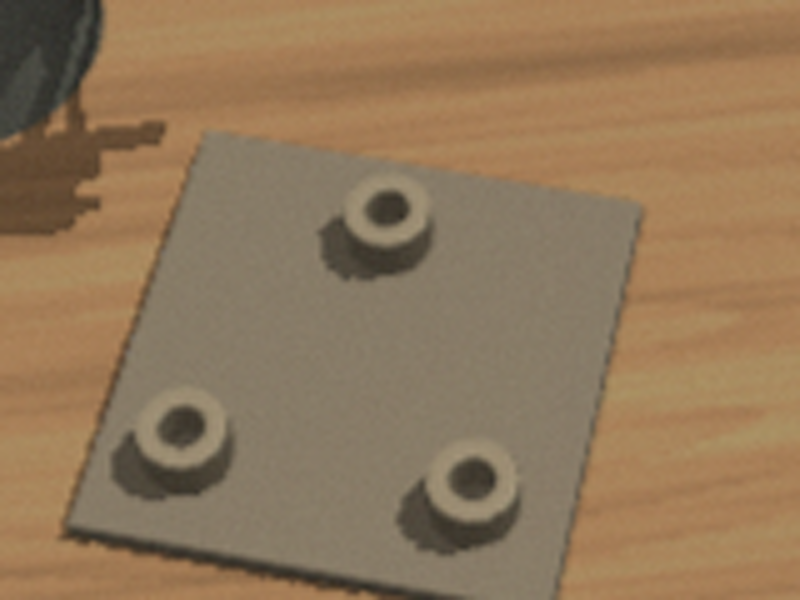

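View pics/t22.png

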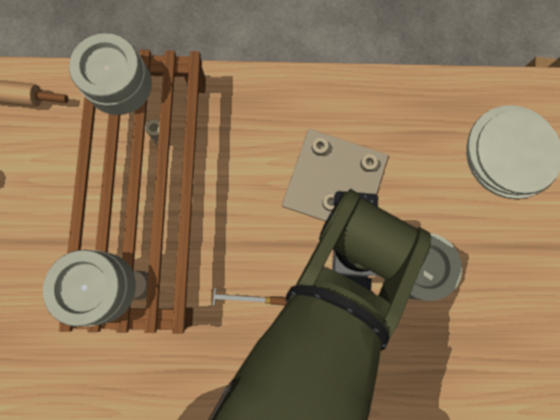

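The three props form an upright triangle with the new one at crop (388, 208). A numeric check against the shelf frame comes before hand-in.

```bash
python3 - <<'E'
from h import *
s=cam("scene")
P=[onz(s,((a+.5)/5-.5+150,(b+.5)/5-.5+190),.037)[:2] for a,b in[(182,427),(474,478),(388,210)]]
m=(P[0]+P[1])/2; c=[onz(s,((a+.5)/5-.5+150,(b+.5)/5-.5+190),.012)[:2] for a,b in[(205,130),(642,205)]]
print(P, "mid->new",np.linalg.norm(P[2]-m),"dists",np.linalg.norm(P[2]-P[0]),np.linalg.norm(P[2]-P[1]),"ideal 0.120, .1342")
s0=__import__('pickle').load(open("c0.pkl","rb"))[1]
for nm,(x,y,w,h) in dict(cup=(380,120,35,45),tall=(410,245,40,50),shelfprops=(165,255,100,50)).items():
    d=cv2.absdiff(s["im"][y:y+h,x:x+w],s0["im"][y:y+h,x:x+w]);print(nm,"diff mean",d.mean().round(2),"max",d.max())
o=ctrl.get_obs();print(o["time_s"],o["joint_vel"].round(3))
E
```

```text
[array([ 0.68901339, -0.30924637]), array([ 0.72636121, -0.19495529]), array([ 0.59494119, -0.2189431 ])] mid->new 0.11752071877984197 dists 0.13040037473108992 0.13359130175317727 ideal 0.120, .1342
cup diff mean 3.19 max 15
tall diff mean 3.66 max 17
shelfprops diff mean 4.15 max 12
18.1333 [ 0.02   0.058 -0.056  0.004 -0.001  0.012]
```

```bash
python3 - <<'E'
from station import ctrl
print(ctrl.hand_in())
E
```

```text
the job is handed in; nothing more can be done
None
```

The job is done and handed in at about 18 s of the 61 s allowed; no verdict is reported.

**What I did:** I took the turning tool off the mould and raked the prop out in front of the rack, where it stood upright. I laid the tool on the free bench, then picked up the prop, stood it on the kiln shelf and moved the hand clear.

**Last checks, from the camera images:**
- **Prop:** it stands upright about 3 mm from the bare place. It is 130 and 134 mm from the two shelf props, where the ideal is 134 mm.
- **Bystanders:** the image areas around the cup, the tall prop and the shelf props match the first pictures to within image noise.
- **Tool:** it rests on its butt and blade edge, away from the shelf and the prop.

**What went wrong or disagreed:**
- My first grip on the tool failed because I lifted before the fingers had closed. I reopened, lowered and gripped again; the tool stayed on the mould.
- The cameras differed by up to about 9 mm on the prop's position before I picked it up. I aimed between their readings.
- The fingers read 36 mm on the 38 mm prop, but it stayed firmly held.

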